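# Release a plaster plaque from a counterweighted hold-down

## Robot

A 6-joint arm with a two-finger parallel gripper is mounted at the origin on the work surface. World frame = base frame: x ahead of the robot, y to its left, z up, the work surface at z = 0. Lengths are in m, angles in rad, forces in N, time in s.
With the tool pointing down it reaches from about 0.425 to 0.95 m from the base axis. Payload 3.5 kg.
Tool frame: the origin (TCP) lies at the centre of the arm's flange, where the gripper is bolted on; the fingertips stand 173 mm ahead of it and the grasp point (between the pads) lies 155 mm ahead of it (ctrl.tcp_to_grasp is the distance from the TCP to the grasp point, in m); z points along the fingers, x is the direction in which the jaws open and shut, and the axes are right-handed (so a half turn about z gives the same grasp; the last joint's range is limited). The gripper opens to 85 mm and grips with 20 to 120 N. Pads are 22 mm wide; open, the fingers measure 114 mm over their backs; the gripper's body (76 mm by 85 mm) begins 54 mm behind the grasp point. The pads swing forward as they close: fully open they stand 13 mm farther back than shut.
Start: joints at [1.169, 0.286, 1.577, -0, 1.279, -0.15], TCP at [0.168, 0.654, 0.405] pointing down, gripper open.
Joint ranges: [-2.77, 2.77], [-0.9, 2.22], [0.21, 2.48], [-1.53, 4.67], [0.24, 2.81], [-2.84, 2.84]. Speed limits (rad/s): [2.79, 2.79, 3.14, 3.14, 3.14, 3.14].

## Interface

Orientations are given as a unit quaternion [x, y, z, w].
In Python, from plant import readout, imaging, ctrl, spotter gives the robot as it stands.
- The arm moves only by the tool apply_moves, never from a script. Its argument "steps" is a list of rows, each an object of numbers: "tx", "ty", "tz": the shift along the tool's x, y, z in mm; "wx", "wy", "wz": the turn, a rotation vector about the tool's x, y, z in rad. In form: [{"tx": .., "ty": .., "tz": .., "wx": .., "wy": .., "wz": ..}, ...]. A call has 1 to 12 rows; each row is the pose to reach, as a shift and turn from the pose commanded when the call began, along the tool's axes at that moment; what a row does not reach only later rows make up. A row lasts 1/10 s, in which the tool goes at most 50 mm and 8.59 degrees, less where a joint would pass 70% of its speed; a pose out of reach is approached as far as the arm can. A call with a gripper value outside its range is refused whole. "hand" is the opening, from 0 (shut) to 1 (fully open), set as the call begins (left out, the last holds). The fingers move at their own pace and stop on an object; "force" is the grip in N (left out, the last holds). Time passes only in rows, so rows that repeat a pose let the fingers close. It gives the time, the measured TCP pose, the force and the opening at its end, in the units of the state.
- readout.get_state(): the state, without advancing time (a new reading comes with each control period).
- imaging.read_camera(name): name is "side" or "top" or "wrist"; returns a dict with "img" (480x640x3 uint8, red, green, blue), "vfov" (degrees; the focal length in pixels is half the picture's height over the tangent of half this angle, whatever the lens; pixels are square), "cx", "cy" (the principal point, pixels), "R" (3x3) and "t" (3): a world point X has camera coordinates R X + t; the wrist camera has in their place "tool_from_camera" (4x4, takes a point from camera to tool coordinates, whose origin is the TCP and whose axes are the tool frame's). Camera axes: x right, y down, z forward; pixel columns grow to the right and rows downward; lengths in m; the calibration is good to about 2 mm. The wrist camera is an equidistant fisheye: a pixel r from the principal point sees the ray r / f radians off the axis. A picture is of the moment at which its call begins: read the wrist's pose just before it. There is no depth.
- ctrl.sign_off(): hands the job in, once; it reports no verdict.
Trained networks look in the newest picture that a camera, given by its name, has taken for a name from the list of things; names that differ only in an ending like _2 or _b are one class to them, and where a whole thing is asked for, a point or a joint stands for the part that bears it (a point fixed in the world has none). Each returns a list of dicts, best first, with "confidence" (0 to 1); they miss things now and then, are a little off and sometimes report something else, mostly with a low value. They report only what shows in the picture. A call takes as long as a camera call. They do not tell look-alikes from the thing itself.
- spotter.trace(camera, label): "region" (480x640 bool, what is visible of it) and "uv" ([column, row] in pixels, amid what is visible of it).
The state is a dict: "time": time; "qpos": joint angles; "dq": joint speeds; "joint_efforts": joint torques, N m; "eef_pos": TCP position; "tcp_rot": TCP orientation; "contact_force": force on the tool from outside, world axes, zero at the start; "wrist_torque": the same for the moment, N m; "opening": opening from 0.0 (shut) to 1.0 (fully open).
Only numpy, scipy, OpenCV 4.12 (cv2) and the standard library are available. Lean on these libraries where they do the work, as an engineer would, in place of code of your own. Each camera call takes 0.05 s, during which the arm holds its last target.

## Task

Lift the counterweighted hold-down arm off the plaster plaque, past its balance point, and ease it back until its weight comes to rest on the rubber bumper and it stays open by itself: feel for the bumper, do not let the weight drop on it and do not press it down. Then take the freed plaque and lay it flat, without dropping it, in the middle of the plywood board, leaving the arm open and the other things where they are.

Things in the scene. Friction and masses are not known exactly. Their poses are not given: they have to be found in the camera images.
- stand: Hold-down fixture, fixed: wooden base board 360 x 120 x 20 mm with a hinged steel arm. Origin on the bench surface, x towards the hinge end, y along the hinge axis, z up; base from x -170 to +190 mm. The plaque lies on the base (z = 20 mm) about x = -90, y = 0, its length along x, between end lips 7 mm high at x = -154 to -148 and -32 to -26 mm. Blue hinge cheeks at x = 100, y = +-30 to +-38 mm, 108 mm high.
- hinge (a point): Point on the arm's hinge axis: x = +100, y = 0, z = 90 mm in the stand's frame; the axis is parallel to the stand's y. The hinge is damped (0.05 N m s/rad). The bumper gives little: once the weight is on it, moving the handle about 2 mm farther presses it with some 35 N; at rest it bears 5 to 12 N.
- holddown (a joint): Angle of the arm, rad: about 0 when level, its rubber foot on the plaque; grows as the handle end is lifted. A counterweight (steel drum 60 mm across, 50 mm long, roughly 1.1 kg, varies) on a short crank at the hinge balances it somewhere between 0.5 and 0.8 rad: below that it falls shut, above it falls open onto the bumper.
- handle (a point): Middle of the round steel crossbar (12 mm thick, 160 mm long, parallel to the hinge axis) at the arm's free end, 190 mm from the hinge: at angle q it is at x = 100 - 190 cos q, z = 90 + 190 sin q mm in the stand's frame. Pinch it from above 50 mm to either side of the middle (arm 22 mm wide there); it can turn between the pads. Lifting takes up to about 4 N here; past balance it pulls open with up to about 5 N.
- post: Bumper post on the stand at x = +163, y = 0; origin on the base's top, z up. On it a rubber disc 30 mm across on a screw, set to another height each time (its top 25 to 42 mm above this origin), not measured: the counterweight lands on it with the arm anywhere from about 1.2 to 1.5 rad. It bears there 63 mm from the hinge axis, so 1 N at the handle is 3 N on the bumper.
- plaque: White plaster plaque 110 (x) x 50 (y) x 28 (z) mm, about 0.25 kg, low rosettes up to 5 mm high on its top. Origin in the middle of its underside, z up. It lies on the bed under the arm's foot.
- board: Plywood board lying fixed on the bench, 200 (x) x 160 (y) x 18 mm thick, empty; on the left or the right of the fixture. Origin in the middle of its underside.
- mat: Thin black rubber mat 200 x 160 x 4 mm on the other side, with the two small tools on it. Origin in the middle of its underside.
- chisel: Screwdriver-like carving chisel, 170 mm long, lying along its x on the mat; to be left alone.
- spatula: Modelling spatula, 180 mm long, lying along its x on the mat; to be left alone.
- mallet: Sculptor's mallet standing on its round head (80 mm across, 78 mm high), handle up to 188 mm; origin at its underside; to be left alone.
- pot: Terracotta cup, 90 mm across, 100 mm high; origin at its underside; to be left alone.
There are look-alikes about, which are no part of the job. Leave any red or yellow look-alike of the plaque alone.

How it is judged:
By the outcome, as a careful person would: the job done as asked, in the order asked, and still so for the second after the job is handed in, with the robot touching nothing.
It also fails if it takes over 72 s, if anything falls off the work surface, if the arm or the gripper's body presses on something with over 40 N, if the wrist force passes 120 N, or if a joint passes its speed limit or range.

## Working session

There is one attempt and no reset: what is moved stays moved. The work goes in short steps, Python scripts to look and compute and a tool call to move; the robot and the scene stay as the last step left them, time stands still between calls to the robot, and variables do not carry over. Pictures are saved under pics/ and viewed, and the job is handed in when it is done.

Besides the shell and the picture viewer there is one more tool, called after ">>>" by a JSON object that holds its "op" and its "data". apply_moves: Moves the arm, as the interface text tells. Its arguments: {"type":"object","properties":{"steps":{"type":"array","items":{"type":"object","properties":{"tx":{"type":"number"},"ty":{"type":"number"},"tz":{"type":"number"},"wx":{"type":"number"},"wy":{"type":"number"},"wz":{"type":"number"}}}},"hand":{"type":"number"},"force":{"type":"number"}},"required":["steps"]}

```bash
ls; mkdir -p pics; cat > h.py <<'E'
import numpy as np,cv2
from plant import readout,imaging,ctrl,spotter
def snap(n,f):
    c=imaging.read_camera(n); cv2.imwrite(f,cv2.cvtColor(c['img'],cv2.COLOR_RGB2BGR)); return c
def foc(c): return 240/np.tan(np.radians(c['vfov'])/2)
def onplane(c,uv,z):
    f=foc(c);R=np.array(c['R']);t=np.array(c['t'])
    d=R.T@np.array([(uv[0]-c['cx'])/f,(uv[1]-c['cy'])/f,1.]);o=-R.T@t
    return o+d*(z-o[2])/d[2]
def proj(c,X):
    f=foc(c);p=np.array(c['R'])@np.array(X)+np.array(c['t'])
    return np.array([c['cx']+f*p[0]/p[2],c['cy']+f*p[1]/p[2]])
E
python3 - <<'E'
from h import *
c=snap('top','pics/top0.png');print(c['vfov'],c['cx'],c['cy'],np.round(-np.array(c['R']).T@c['t'],3))
for l in ['stand','plaque','board','mat','mallet','pot','handle','post','holddown']:
    print(l,[(round(r['confidence'],2),np.round(r['uv']),int(r['region'].sum())) for r in spotter.trace('top',l)])
c=snap('side','pics/side0.png');print(np.round(-np.array(c['R']).T@c['t'],3))
s=readout.get_state();print(s)
E
```

```text
pics
50.105293409593074 332.5784909079367 236.7497879003769 [0.453 0.011 1.265]
stand [(0.7, array([341., 189.]), 6693), (0.54, array([334., 244.]), 676), (0.35, array([207., 237.]), 1262)]
plaque [(0.83, array([228., 346.]), 1031), (0.82, array([410., 300.]), 963), (0.71, array([294., 308.]), 1040), (0.69, array([335., 241.]), 638), (0.21, array([205., 239.]), 1207)]
board []
mat [(0.46, array([338., 174.]), 1982)]
mallet [(0.91, array([455., 150.]), 1062)]
pot [(0.68, array([214., 162.]), 1401)]
handle [(0.77, array([339., 173.]), 1782)]
post [(0.61, array([477., 240.]), 5453)]
holddown [(0.57, array([338., 171.]), 1788)]
[0.361 0.615 0.76 ]
{'time': 0.55, 'qpos': array([ 1.16901002e+00,  2.86297783e-01,  1.57673198e+00, -1.22753243e-05,
        1.27857731e+00, -1.50022747e-01]), 'dq': array([-8.79937170e-04, -8.44299030e-04, -5.62995141e-04, -8.82385524e-05,
       -8.78167875e-04,  1.33447453e-03]), 'joint_efforts': array([-7.45004891e-04, -4.05560446e+01, -2.92658615e+01, -1.43773486e-04,
        8.02517789e-04, -1.92678492e-06]), 'eef_pos': array([0.16813008, 0.65370529, 0.40470901]), 'tcp_rot': array([ 7.90287569e-01,  6.12736124e-01, -3.42418148e-06,  8.64561524e-06]), 'contact_force': array([-0.17168738, -0.90884701,  0.39087791]), 'wrist_torque': array([-0.04571385, -0.01488002,  0.03609115]), 'opening': 0.999245689478711}
```

View pics/top0.png

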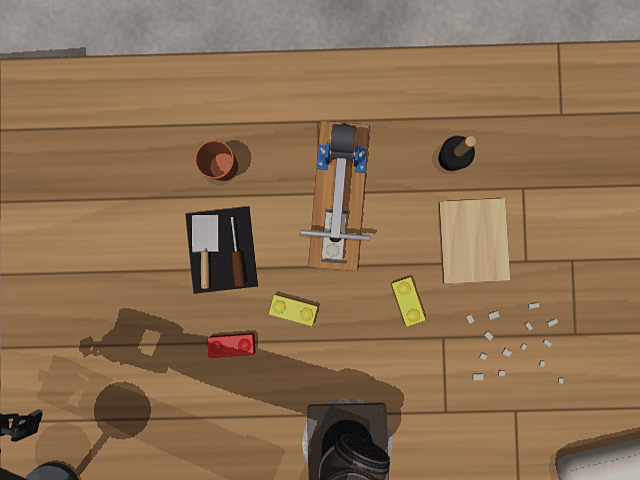

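View pics/side0.png

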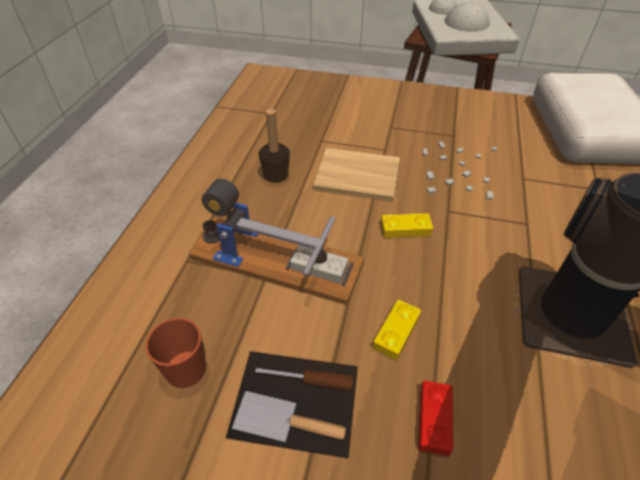

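Candidates for the plaque are yellow (294,308), yellow (410,300), red (228,346) and white in the fixture (335,241). I choose the white one under the arm. Next is a close crop.

```bash
python3 - <<'E'
import cv2
a=cv2.imread('pics/top0.png')
cv2.imwrite('pics/c1.png',cv2.resize(a[112:282,290:390],None,fx=3.5,fy=3.5,interpolation=cv2.INTER_CUBIC))
cv2.imwrite('pics/c2.png',cv2.resize(a[190:290,430:520],None,fx=5,fy=5,interpolation=cv2.INTER_CUBIC))
b=cv2.imread('pics/side0.png')
cv2.imwrite('pics/c3.png',cv2.resize(b[170:310,180:370],None,fx=4,fy=4,interpolation=cv2.INTER_CUBIC))
E
```

```text
(no output)
```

View pics/c1.png

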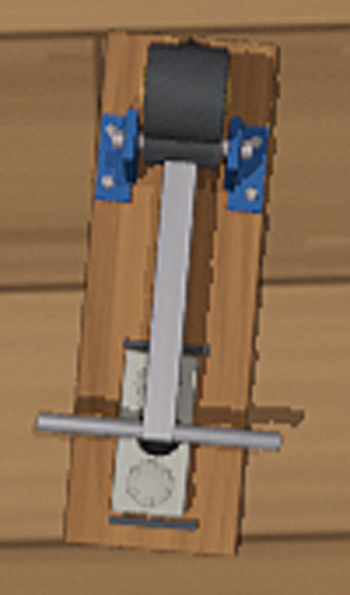

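View pics/c2.png

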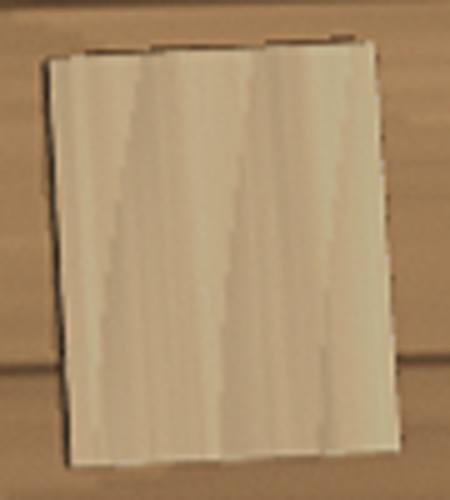

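View pics/c3.png

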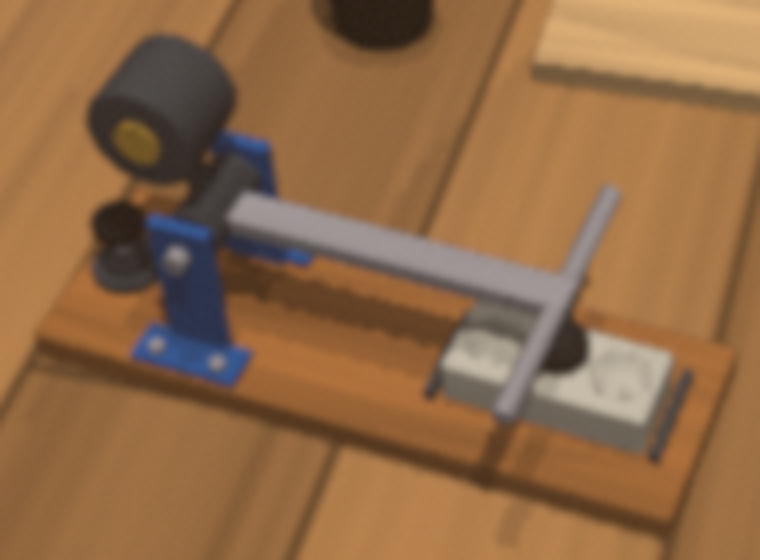

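```bash
cat >> h.py <<'E'
def fit(obs,dims,x0):
    # obs: list of (cam, localXYZ, uv)
    from scipy.optimize import least_squares
    def W(p,L): 
        c,s=np.cos(p[2]),np.sin(p[2]); return [p[0]+c*L[0]-s*L[1],p[1]+s*L[0]+c*L[1],L[2]]
    r=least_squares(lambda p:np.concatenate([proj(c,W(p,L))-uv for c,L,uv in obs]),x0,loss='soft_l1')
    return r.x, r.fun.reshape(-1,2)
E
python3 - <<'E'
from h import *
T=imaging.read_camera('top');S=imaging.read_camera('side')
u1=lambda x,y,ox,oy,s:np.array([(x+.5)/s-.5+ox,(y+.5)/s-.5+oy])
a=lambda x,y:u1(x,y,290,112,3.5); b=lambda x,y:u1(x,y,430,190,5); d=lambda x,y:u1(x,y,180,170,4)
st=[((.19,.06,.02),a(107,31)),((.19,-.06,.02),a(277,45)),((-.17,.06,.02),a(66,540)),((-.17,-.06,.02),a(238,554))]
ss=[((.19,.06,.02),d(38,332)),((-.17,.06,.02),d(668,520)),((-.17,-.06,.02),d(735,352))]
for nm,o in [('top',[(T,L,u) for L,u in st]),('side',[(S,L,u) for L,u in ss]),('both',[(T,L,u) for L,u in st]+[(S,L,u) for L,u in ss])]:
    x,r=fit(o,None,[.6,0,0]);print(nm,np.round(x,4),np.round(r,1).tolist())
o=[(T,L,u) for L,u in [((.1,.08,.018),b(50,58)),((.1,-.08,.018),b(374,42)),((-.1,-.08,.018),b(400,450)),((-.1,.08,.018),b(70,466))]]
xb,r=fit(o,None,[.6,-.3,0]);print('board',np.round(xb,4),np.round(r,1).tolist())
np.save('pose.npy',[x,xb])
for q in (-.03,0,.03):
  z=.09+.19*np.sin(q);X=.1-.19*np.cos(q);c,s=np.cos(x[2]),np.sin(x[2])
  for y in(.08,-.08):
    w=[x[0]+c*X-s*y,x[1]+s*X+c*y,z];print(q,np.round(w,3),proj(T,w).round(1),proj(S,w).round(1))
print('obs',a(38,422),a(281,441),d(612,190),d(505,412))
for (X,Y) in [(-.09+.055,.025),(-.09+.055,-.025),(-.145,.025),(-.145,-.025)]:
    w=[x[0]+c*X-s*Y,x[1]+s*X+c*Y,.048];print('plq',proj(T,w).round(1))
print(a(130,350),a(198,355),a(112,508),a(187,515))
E
```

```text
top [ 0.5949  0.0063 -0.1047] [[-0.1, -0.6], [0.2, -0.9], [-0.2, 0.7], [0.1, 0.6]]
side [ 0.5927  0.0071 -0.1174] [[-1.9, -0.5], [0.2, 0.7], [0.9, -0.7]]
both [ 0.594   0.0067 -0.1084] [[0.0, -0.3], [0.3, -0.4], [-0.6, 1.0], [-0.4, 1.1], [-2.6, -0.1], [0.1, -0.1], [0.3, -1.5]]
board [ 0.4855 -0.32    0.0207] [[-0.6, -0.4], [0.5, -0.4], [0.2, 0.5], [-0.1, 0.3]]
-0.03 [0.513 0.096 0.084] [300.5 232. ] [304.2 275.5]
-0.03 [ 0.496 -0.063  0.084] [369.8 237.7] [331.7 219.3]
0 [0.513 0.096 0.09 ] [300.3 231.9] [304.2 273.6]
0 [ 0.496 -0.063  0.09 ] [369.9 237.7] [331.8 217.3]
0.03 [0.513 0.096 0.096] [300.2 231.8] [304.1 271.7]
0.03 [ 0.496 -0.063  0.096] [370.1 237.5] [331.8 215.3]
obs [300.5        232.21428571] [369.92857143 237.64285714] [332.625 217.125] [305.875 272.625]
plq [326.6 211.7]
plq [347.6 213.4]
plq [322.8 257.8]
plq [343.8 259.6]
[326.78571429 211.64285714] [346.21428571 213.07142857] [321.64285714 256.78571429] [343.07142857 258.78571429]
```

```bash
cat >> h.py <<'E'
from scipy.spatial.transform import Rotation as Ro
ST=np.array([.594,.0066]);YAW=-.1068
def sw(x,y,z):
    c,s=np.cos(YAW),np.sin(YAW); return np.array([ST[0]+c*x-s*y,ST[1]+s*x+c*y,z])
def delta(grasp,yaw,ref=None):
    """grasp point world, tool-x yaw, tool down -> tool-frame mm & rad from the current (or ref) pose"""
    s=readout.get_state(); p,R=(s['eef_pos'],Ro.from_quat(s['tcp_rot'])) if ref is None else ref
    tgt=np.array(grasp)+[0,0,.155]
    d=R.as_matrix().T@(tgt-p)*1000
    Rt=Ro.from_matrix(np.array([[np.cos(yaw),np.sin(yaw),0],[np.sin(yaw),-np.cos(yaw),0],[0,0,-1.]]))
    w=(R.inv()*Rt).as_rotvec()
    print('d',d.round(1),'w',w.round(4))
E
python3 - <<'E'
from h import *
print(sw(-.09,-.05,.19)); delta(sw(-.09,-.05,.19),YAW)
E
```

```text
[ 0.49918294 -0.03352138  0.19      ]
d [-583.1  491.8   59.8] w [-1.0000e-04 -1.0000e-04  1.4258e+00]
```

>>> {"op": "apply_moves", "data": {"steps": [{"tx": -40,"ty": 34,"wz": 0.1},{"tx": -80,"ty": 67,"wz": 0.2},{"tx": -119,"ty": 100,"wz": 0.29},{"tx": -157,"ty": 132,"wz": 0.39},{"tx": -195,"ty": 165,"wz": 0.48},{"tx": -233,"ty": 197,"wz": 0.57},{"tx": -271,"ty": 229,"wz": 0.66},{"tx": -309,"ty": 261,"wz": 0.76},{"tx": -347,"ty": 293,"wz": 0.85},{"tx": -385,"ty": 325,"wz": 0.95},{"tx": -423,"ty": 357,"wz": 1.04},{"tx": -461,"ty": 389,"wz": 1.13}], "hand": 1}}

```text
$.steps[0]: bad value
```

```bash
python3 - <<'E'
from h import *
s=readout.get_state();print(s['time'],s['eef_pos'],s['contact_force'])
delta(sw(-.09,-.05,.19),YAW)
E
```

```text
0.65 [0.16814163 0.65370178 0.404795  ] [-0.10538013 -0.25914834  0.54985428]
d [-583.1  491.8   59.8] w [-1.0000e-04 -1.0000e-04  1.4258e+00]
```

>>> {"op": "apply_moves", "data": {"steps": [{"tx": -37,"ty": 31,"tz": 0,"wx": 0,"wy": 0,"wz": 0.09},{"tx": -74,"ty": 62,"tz": 0,"wx": 0,"wy": 0,"wz": 0.18},{"tx": -111,"ty": 93,"tz": 0,"wx": 0,"wy": 0,"wz": 0.27},{"tx": -148,"ty": 124,"tz": 0,"wx": 0,"wy": 0,"wz": 0.36},{"tx": -185,"ty": 155,"tz": 0,"wx": 0,"wy": 0,"wz": 0.45},{"tx": -222,"ty": 187,"tz": 0,"wx": 0,"wy": 0,"wz": 0.54},{"tx": -259,"ty": 218,"tz": 0,"wx": 0,"wy": 0,"wz": 0.63},{"tx": -296,"ty": 250,"tz": 0,"wx": 0,"wy": 0,"wz": 0.72},{"tx": -333,"ty": 281,"tz": 0,"wx": 0,"wy": 0,"wz": 0.81},{"tx": -370,"ty": 312,"tz": 0,"wx": 0,"wy": 0,"wz": 0.9},{"tx": -407,"ty": 343,"tz": 0,"wx": 0,"wy": 0,"wz": 1.0},{"tx": -444,"ty": 374,"tz": 0,"wx": 0,"wy": 0,"wz": 1.09}], "hand": 1}}

```text
time: 1.85
eef_pos: [0.42, 0.1286, 0.4053]
tcp_rot: [0.994, 0.112, 0.001, -0.0]
contact_force: [0.2, 0.2, 0.2]
opening: 1.002
```

```bash
python3 - <<'E'
from h import *
s=readout.get_state();print(s['time'],s['eef_pos'],s['contact_force'])
delta(sw(-.09,-.05,.19),YAW)
E
```

```text
1.85 [0.41998548 0.12862723 0.40529085] [0.21809975 0.17251021 0.21868689]
d [ 40.9 175.7  60.4] w [-2.000e-04 -1.700e-03  3.319e-01]
```

>>> {"op": "apply_moves", "data": {"steps": [{"tx": 10,"ty": 44,"tz": 10,"wx": 0,"wy": 0,"wz": 0.09},{"tx": 20,"ty": 88,"tz": 20,"wx": 0,"wy": 0,"wz": 0.18},{"tx": 30,"ty": 132,"tz": 40,"wx": 0,"wy": 0,"wz": 0.27},{"tx": 40.5,"ty": 177,"tz": 60,"wx": 0,"wy": 0,"wz": 0.335},{"tx": 40.5,"ty": 177,"tz": 60,"wx": 0,"wy": 0,"wz": 0.335},{"tx": 40.5,"ty": 177,"tz": 60,"wx": 0,"wy": 0,"wz": 0.335},{"tx": 40.5,"ty": 177,"tz": 60,"wx": 0,"wy": 0,"wz": 0.335}]}}

```text
time: 2.55
eef_pos: [0.4992, -0.032, 0.3453]
tcp_rot: [0.999, -0.053, 0.0, -0.0]
contact_force: [-0.3, -0.1, -0.8]
opening: 1.004
```

```bash
python3 - <<'E'
from h import *
s=readout.get_state();print(s['time'],s['eef_pos'],s['contact_force'],s['wrist_torque'])
delta(sw(-.09,-.05,.09),YAW)
c=snap('wrist','pics/w1.png');print(c['vfov'],c['cx'],c['cy'],c['tool_from_camera'])
E
```

```text
2.55 [ 0.49921396 -0.032018    0.3453319 ] [-0.32111669 -0.14204137 -0.844207  ] [-0.00548078  0.01475498 -0.03420364]
d [  0.    1.5 100.3] w [-0.0002 -0.0008  0.0017]
65.70646984690485 322.9159330153769 247.37499076699476 [[ 9.99997768e-01 -1.97831331e-03 -7.41911489e-04  1.71650407e-03]
 [ 2.10642374e-03  9.60846808e-01  2.77072147e-01 -6.94697699e-02]
 [ 1.64727771e-04 -2.77073091e-01  9.60848831e-01  2.93835337e-02]
 [ 0.00000000e+00  0.00000000e+00  0.00000000e+00  1.00000000e+00]]
```

View pics/w1.png

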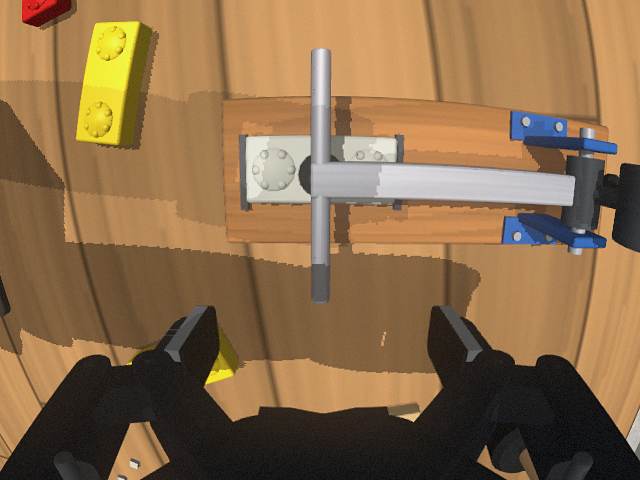

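```bash
cat >> h.py <<'E'
def wray(c,uv,s):
    f=foc(c);d=np.array([uv[0]-c['cx'],uv[1]-c['cy']]);r=np.hypot(*d);th=r/f
    v=np.array([np.sin(th)*d[0]/r,np.sin(th)*d[1]/r,np.cos(th)]);M=np.array(c['tool_from_camera'])
    R=Ro.from_quat(s['tcp_rot']).as_matrix()
    return s['eef_pos']+R@M[:3,3], R@M[:3,:3]@v
def wplane(c,uv,s,z):
    o,d=wray(c,uv,s);return o+d*(z-o[2])/d[2]
def tostand(w):
    c,s=np.cos(YAW),np.sin(YAW);d=np.array(w[:2])-ST;return np.array([c*d[0]+s*d[1],-s*d[0]+c*d[1]])
E
python3 - <<'E'
from h import *
s=readout.get_state();c=imaging.read_camera('wrist')
for uv in [(320,301),(320,49)]: print(tostand(wplane(c,uv,s,.09)))
for uv in [(248,205),(246,140),(395,138),(396,203)]: print('pl',tostand(wplane(c,uv,s,.048)))
E
```

```text
[-0.09026934 -0.08111303]
[-0.0901139   0.07977514]
pl [-0.14371949 -0.02342843]
pl [-0.14379388  0.02456433]
pl [-0.03638497  0.0259165 ]
pl [-0.03428698 -0.02194349]
```

>>> {"op": "apply_moves", "data": {"steps": [{"tx": 0,"ty": 1,"tz": 35,"wx": 0,"wy": 0,"wz": 0},{"tx": 0,"ty": 1,"tz": 65,"wx": 0,"wy": 0,"wz": 0},{"tx": 0,"ty": 1,"tz": 85,"wx": 0,"wy": 0,"wz": 0},{"tx": 0,"ty": 1,"tz": 95,"wx": 0,"wy": 0,"wz": 0},{"tx": 0,"ty": 1,"tz": 100,"wx": 0,"wy": 0,"wz": 0},{"tx": 0,"ty": 1,"tz": 100,"wx": 0,"wy": 0,"wz": 0},{"tx": 0,"ty": 1,"tz": 100,"wx": 0,"wy": 0,"wz": 0}]}}

```text
time: 3.35
eef_pos: [0.4998, -0.0336, 0.2461]
tcp_rot: [0.999, -0.053, 0.001, 0.0]
contact_force: [1.5, 0.6, 0.6]
opening: 0.999
```

>>> {"op": "apply_moves", "data": {"steps": [{"tx": 0,"ty": 0,"tz": 0,"wx": 0,"wy": 0,"wz": 0},{"tx": 0,"ty": 0,"tz": 0,"wx": 0,"wy": 0,"wz": 0},{"tx": 0,"ty": 0,"tz": 0,"wx": 0,"wy": 0,"wz": 0},{"tx": 0,"ty": 0,"tz": 0,"wx": 0,"wy": 0,"wz": 0},{"tx": 0,"ty": 0,"tz": 0,"wx": 0,"wy": 0,"wz": 0},{"tx": 0,"ty": 0,"tz": 0,"wx": 0,"wy": 0,"wz": 0},{"tx": 0,"ty": 0,"tz": 0,"wx": 0,"wy": 0,"wz": 0},{"tx": 0,"ty": 0,"tz": 0,"wx": 0,"wy": 0,"wz": 0}], "hand": 0, "force": 30}}

```text
time: 4.15
eef_pos: [0.4984, -0.0336, 0.2447]
tcp_rot: [0.999, -0.053, -0.003, -0.0]
contact_force: [-5.7, -0.6, 5.6]
opening: 0.127
```

```bash
python3 - <<'E'
from h import *
s=readout.get_state();print(s['time'],s['eef_pos'],s['contact_force'],s['wrist_torque'],s['opening'])
delta(sw(-.09,-.05,.09),YAW)
print(tostand(s['eef_pos']),s['eef_pos'][2]-.155)
E
```

```text
4.15 [ 0.49840013 -0.03356657  0.24466204] [-5.67561103 -0.61648394  5.56159342] [0.05333179 0.96436877 0.01311686] 0.12716759772352354
d [ 0.8 -0.1 -0.3] w [-0.0001  0.0056  0.0012]
[-0.09077353 -0.05012838] 0.08966204268614614
```

>>> {"op": "apply_moves", "data": {"steps": [{"tx": -0.6,"ty": 0,"tz": -5,"wx": 0,"wy": 0,"wz": 0},{"tx": -0.6,"ty": 0,"tz": -9.5,"wx": 0,"wy": 0,"wz": 0},{"tx": 0.1,"ty": 0,"tz": -19,"wx": 0,"wy": 0,"wz": 0},{"tx": 1.3,"ty": 0,"tz": -28.4,"wx": 0,"wy": 0,"wz": 0},{"tx": 3,"ty": 0,"tz": -37.75,"wx": 0,"wy": 0,"wz": 0},{"tx": 5.1,"ty": 0,"tz": -47,"wx": 0,"wy": 0,"wz": 0},{"tx": 7.7,"ty": 0,"tz": -56.15,"wx": 0,"wy": 0,"wz": 0},{"tx": 10.7,"ty": 0,"tz": -65.15,"wx": 0,"wy": 0,"wz": 0},{"tx": 14.2,"ty": 0,"tz": -74,"wx": 0,"wy": 0,"wz": 0},{"tx": 18.1,"ty": 0,"tz": -82.6,"wx": 0,"wy": 0,"wz": 0},{"tx": 22.5,"ty": 0,"tz": -91.1,"wx": 0,"wy": 0,"wz": 0},{"tx": 22.5,"ty": 0,"tz": -91.1,"wx": 0,"wy": 0,"wz": 0}]}}

```text
time: 5.35
eef_pos: [0.5213, -0.0359, 0.3385]
tcp_rot: [0.999, -0.053, -0.003, 0.0]
contact_force: [-11.1, 0.5, 5.1]
opening: 0.126
```

```bash
cat >> h.py <<'E'
def rep():
    s=readout.get_state();p=tostand(s['eef_pos']);z=s['eef_pos'][2]-.155
    q=np.arctan2(z-.09,.1-p[0]);r=np.hypot(z-.09,.1-p[0])
    F=s['contact_force'];fx=np.cos(YAW)*F[0]+np.sin(YAW)*F[1]
    print('t %.2f q %.4f r %.4f tang %.2f rad_out %.2f'%(s['time'],q,r,fx*np.sin(q)+F[2]*np.cos(q),-fx*np.cos(q)+F[2]*np.sin(q)),'F',F.round(2),'T',s['wrist_torque'].round(2),'p',p.round(4),round(z,4),'open',round(s['opening'],3))
E
python3 - <<'E'
from h import *
rep()
snap('side','pics/s1.png')
E
```

```text
t 5.35 q 0.5085 r 0.1921 tang -0.93 rad_out 12.17 F [-11.09   0.53   5.11] T [-0.05  1.94  0.01] p [-0.0678 -0.05  ] 0.1835 open 0.126
```

View pics/s1.png

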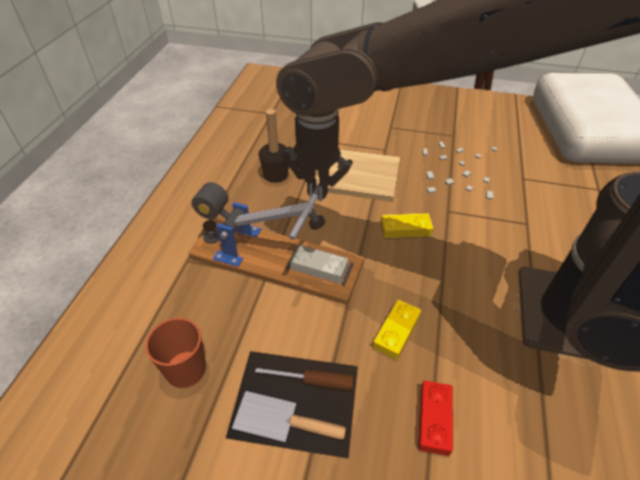

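>>> {"op": "apply_moves", "data": {"steps": [{"tx": -1.5,"ty": 0,"tz": -1,"wx": 0,"wy": 0,"wz": 0},{"tx": 3.1,"ty": 0,"tz": -9.3,"wx": 0,"wy": 0,"wz": 0},{"tx": 8.3,"ty": 0,"tz": -17.3,"wx": 0,"wy": 0,"wz": 0},{"tx": 13.9,"ty": 0,"tz": -25.1,"wx": 0,"wy": 0,"wz": 0},{"tx": 19.9,"ty": 0,"tz": -32.6,"wx": 0,"wy": 0,"wz": 0},{"tx": 26.3,"ty": 0,"tz": -39.8,"wx": 0,"wy": 0,"wz": 0},{"tx": 33,"ty": 0,"tz": -46.6,"wx": 0,"wy": 0,"wz": 0},{"tx": 40,"ty": 0,"tz": -53.2,"wx": 0,"wy": 0,"wz": 0},{"tx": 47.4,"ty": 0,"tz": -59.3,"wx": 0,"wy": 0,"wz": 0},{"tx": 47.4,"ty": 0,"tz": -59.3,"wx": 0,"wy": 0,"wz": 0},{"tx": 47.4,"ty": 0,"tz": -59.3,"wx": 0,"wy": 0,"wz": 0}]}}

```text
time: 6.5
eef_pos: [0.5702, -0.0412, 0.3998]
tcp_rot: [0.999, -0.053, 0.004, 0.0]
contact_force: [-4.1, -0.2, 5.9]
opening: 0.127
```

```bash
python3 - <<'E'
from h import *
rep()
E
```

```text
t 6.50 q 0.9172 r 0.1950 tang 0.36 rad_out 7.10 F [-4.07 -0.18  5.86] T [ 0.    0.67 -0.02] p [-0.0186 -0.0501] 0.2448 open 0.127
```

>>> {"op": "apply_moves", "data": {"steps": [{"tx": 2.2,"ty": 0,"tz": -4.5,"wx": 0,"wy": 0,"wz": 0},{"tx": 6.5,"ty": 0,"tz": -7.4,"wx": 0,"wy": 0,"wz": 0},{"tx": 10.5,"ty": 0,"tz": -10.1,"wx": 0,"wy": 0,"wz": 0},{"tx": 14.5,"ty": 0,"tz": -12.9,"wx": 0,"wy": 0,"wz": 0},{"tx": 18.7,"ty": 0,"tz": -15.4,"wx": 0,"wy": 0,"wz": 0},{"tx": 22.8,"ty": 0,"tz": -17.9,"wx": 0,"wy": 0,"wz": 0},{"tx": 27.1,"ty": 0,"tz": -20.2,"wx": 0,"wy": 0,"wz": 0},{"tx": 31.4,"ty": 0,"tz": -22.5,"wx": 0,"wy": 0,"wz": 0},{"tx": 31.4,"ty": 0,"tz": -22.5,"wx": 0,"wy": 0,"wz": 0},{"tx": 31.4,"ty": 0,"tz": -22.5,"wx": 0,"wy": 0,"wz": 0}]}}

```text
time: 7.5
eef_pos: [0.6001, -0.0445, 0.4181]
tcp_rot: [0.999, -0.053, 0.0, 0.0]
contact_force: [-0.8, -1.1, 5.0]
opening: 0.125
```

```bash
python3 - <<'E'
from h import *
rep()
snap('side','pics/s2.png')
E
```

```text
t 7.50 q 1.0984 r 0.1944 tang 1.66 rad_out 4.76 F [-0.82 -1.13  5.  ] T [-0.23  0.37 -0.02] p [ 0.0115 -0.0501] 0.2631 open 0.125
```

View pics/s2.png

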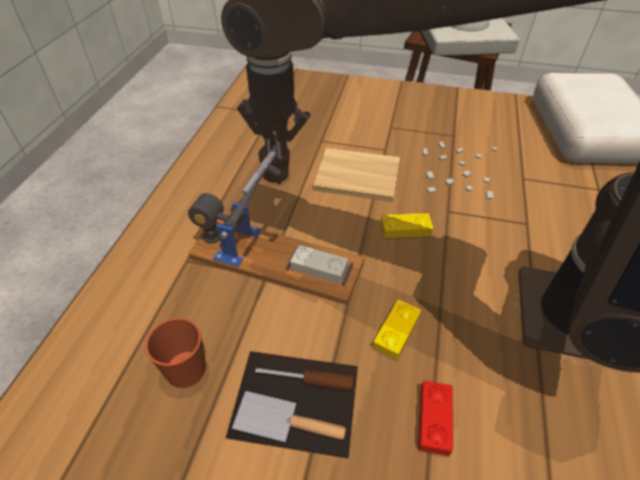

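```bash
python3 - <<'E'
import cv2
b=cv2.imread('pics/s2.png')
cv2.imwrite('pics/c4.png',cv2.resize(b[180:270,180:280],None,fx=6,fy=6,interpolation=cv2.INTER_CUBIC))
E
```

```text
(no output)
```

View pics/c4.png

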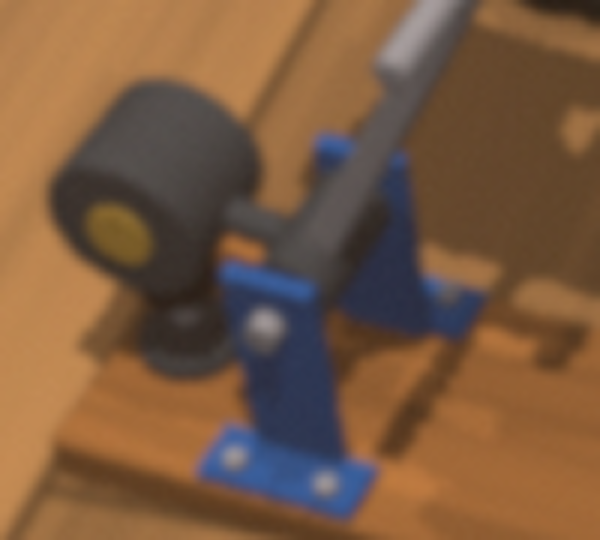

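>>> {"op": "apply_moves", "data": {"steps": [{"tx": 1.8,"ty": 0,"tz": -0.9,"wx": 0,"wy": 0,"wz": 0},{"tx": 3.6,"ty": 0,"tz": -1.8,"wx": 0,"wy": 0,"wz": 0},{"tx": 5.4,"ty": 0,"tz": -2.7,"wx": 0,"wy": 0,"wz": 0},{"tx": 7.2,"ty": 0,"tz": -3.5,"wx": 0,"wy": 0,"wz": 0},{"tx": 9,"ty": 0,"tz": -4.3,"wx": 0,"wy": 0,"wz": 0},{"tx": 9.9,"ty": 0,"tz": -4.7,"wx": 0,"wy": 0,"wz": 0},{"tx": 9.9,"ty": 0,"tz": -4.7,"wx": 0,"wy": 0,"wz": 0}]}}

```text
time: 8.25
eef_pos: [0.61, -0.0455, 0.4225]
tcp_rot: [0.999, -0.053, 0.0, 0.0]
contact_force: [-0.1, -1.0, 4.5]
opening: 0.126
```

```bash
python3 - <<'E'
from h import *
rep()
E
```

```text
t 8.25 q 1.1544 r 0.1941 tang 1.82 rad_out 4.08 F [-0.1  -1.05  4.47] T [-0.34  0.23 -0.07] p [ 0.0215 -0.0501] 0.2675 open 0.126
```

>>> {"op": "apply_moves", "data": {"steps": [{"tx": 0.9,"ty": 0,"tz": -0.4,"wx": 0,"wy": 0,"wz": 0},{"tx": 1.8,"ty": 0,"tz": -0.8,"wx": 0,"wy": 0,"wz": 0},{"tx": 2.7,"ty": 0,"tz": -1.2,"wx": 0,"wy": 0,"wz": 0},{"tx": 2.7,"ty": 0,"tz": -1.2,"wx": 0,"wy": 0,"wz": 0}]}}

```text
time: 8.65
eef_pos: [0.6126, -0.0458, 0.4235]
tcp_rot: [0.999, -0.053, -0.0, 0.0]
contact_force: [-0.4, -2.6, 4.5]
opening: 0.122
```

```bash
python3 - <<'E'
from h import *
rep()
E
```

```text
t 8.65 q 1.1686 r 0.1940 tang 1.66 rad_out 4.18 F [-0.39 -2.57  4.5 ] T [-0.39  0.37 -0.03] p [ 0.024  -0.0501] 0.2685 open 0.122
```

>>> {"op": "apply_moves", "data": {"steps": [{"tx": 0.7,"ty": 0,"tz": -0.3,"wx": 0,"wy": 0,"wz": 0},{"tx": 1.4,"ty": 0,"tz": -0.5,"wx": 0,"wy": 0,"wz": 0},{"tx": 1.9,"ty": 0,"tz": -0.7,"wx": 0,"wy": 0,"wz": 0},{"tx": 1.9,"ty": 0,"tz": -0.7,"wx": 0,"wy": 0,"wz": 0}]}}

```text
time: 9.05
eef_pos: [0.6146, -0.046, 0.4243]
tcp_rot: [0.999, -0.053, 0.001, 0.0]
contact_force: [0.1, -3.8, 4.1]
opening: 0.122
```

```bash
python3 - <<'E'
from h import *
rep()
E
```

```text
t 9.05 q 1.1797 r 0.1939 tang 2.01 rad_out 3.61 F [ 0.08 -3.79  4.1 ] T [-0.55  0.09  0.01] p [ 0.0261 -0.0501] 0.2693 open 0.122
```

>>> {"op": "apply_moves", "data": {"steps": [{"tx": 0.7,"ty": 0.2,"tz": -0.2,"wx": 0,"wy": 0,"wz": 0},{"tx": 1.4,"ty": 0.4,"tz": -0.5,"wx": 0,"wy": 0,"wz": 0},{"tx": 1.9,"ty": 0.5,"tz": -0.6,"wx": 0,"wy": 0,"wz": 0},{"tx": 1.9,"ty": 0.5,"tz": -0.6,"wx": 0,"wy": 0,"wz": 0}]}}

```text
time: 9.45
eef_pos: [0.6163, -0.0464, 0.4249]
tcp_rot: [0.999, -0.053, 0.0, -0.0]
contact_force: [0.3, -0.4, 4.7]
opening: 0.126
```

```bash
python3 - <<'E'
from h import *
rep()
E
```

```text
t 9.45 q 1.1893 r 0.1938 tang 2.03 rad_out 4.23 F [ 0.27 -0.43  4.68] T [-0.24  0.26 -0.07] p [ 0.0278 -0.0503] 0.2699 open 0.126
```

>>> {"op": "apply_moves", "data": {"steps": [{"tx": 0.7,"ty": 0,"tz": -0.2,"wx": 0,"wy": 0,"wz": 0},{"tx": 1.4,"ty": 0,"tz": -0.5,"wx": 0,"wy": 0,"wz": 0},{"tx": 1.9,"ty": 0,"tz": -0.6,"wx": 0,"wy": 0,"wz": 0},{"tx": 1.9,"ty": 0,"tz": -0.6,"wx": 0,"wy": 0,"wz": 0}]}}

```text
time: 9.85
eef_pos: [0.6182, -0.0466, 0.4257]
tcp_rot: [0.999, -0.053, -0.0, -0.0]
contact_force: [-0.9, -0.7, 4.4]
opening: 0.125
```

```bash
python3 - <<'E'
from h import *
rep()
E
```

```text
t 9.85 q 1.1997 r 0.1938 tang 0.86 rad_out 4.38 F [-0.87 -0.73  4.4 ] T [-0.    0.38 -0.02] p [ 0.0297 -0.0503] 0.2707 open 0.125
```

>>> {"op": "apply_moves", "data": {"steps": [{"tx": 0.5,"ty": 0,"tz": -0.2,"wx": 0,"wy": 0,"wz": 0},{"tx": 0.9,"ty": 0,"tz": -0.3,"wx": 0,"wy": 0,"wz": 0},{"tx": 0.9,"ty": 0,"tz": -0.3,"wx": 0,"wy": 0,"wz": 0}]}}

```text
time: 10.15
eef_pos: [0.619, -0.0467, 0.426]
tcp_rot: [0.999, -0.053, -0.0, -0.0]
contact_force: [-1.3, -0.3, 5.1]
opening: 0.125
```

```bash
python3 - <<'E'
from h import *
rep();c=imaging.read_camera('top');rep();c=imaging.read_camera('top');rep()
E
```

```text
t 10.15 q 1.2044 r 0.1938 tang 0.66 rad_out 5.20 F [-1.28 -0.25  5.09] T [-0.07  0.4  -0.07] p [ 0.0306 -0.0503] 0.271 open 0.125
t 10.20 q 1.2043 r 0.1938 tang 1.01 rad_out 5.53 F [-1.16 -1.03  5.53] T [-0.06  0.41 -0.06] p [ 0.0305 -0.0503] 0.271 open 0.12
t 10.25 q 1.2043 r 0.1938 tang 1.52 rad_out 5.74 F [-0.67 -0.27  5.91] T [-0.16  0.43 -0.02] p [ 0.0305 -0.0503] 0.271 open 0.127
```

>>> {"op": "apply_moves", "data": {"steps": [{"tx": 0.4,"ty": 0,"tz": -0.6,"wx": 0,"wy": 0,"wz": 0},{"tx": 0.9,"ty": 0,"tz": -0.8,"wx": 0,"wy": 0,"wz": 0},{"tx": 0.9,"ty": 0,"tz": -0.8,"wx": 0,"wy": 0,"wz": 0}]}}

```text
time: 10.55
eef_pos: [0.6201, -0.0468, 0.4262]
tcp_rot: [0.999, -0.053, 0.0, -0.0]
contact_force: [1.5, -0.1, 2.9]
opening: 0.13
```

```bash
python3 - <<'E'
from h import *
rep();c=imaging.read_camera('top');rep();c=imaging.read_camera('side');rep()
E
```

```text
t 10.55 q 1.2100 r 0.1937 tang 2.45 rad_out 2.12 F [ 1.54 -0.13  2.85] T [-0.02  0.04 -0.05] p [ 0.0316 -0.0503] 0.2712 open 0.13
t 10.60 q 1.2099 r 0.1937 tang 2.23 rad_out 2.10 F [ 1.32 -0.29  2.75] T [ 0.01 -0.03 -0.04] p [ 0.0316 -0.0503] 0.2712 open 0.126
t 10.65 q 1.2099 r 0.1937 tang 1.18 rad_out 2.30 F [ 0.27 -0.24  2.57] T [-0.02 -0.06 -0.  ] p [ 0.0316 -0.0503] 0.2713 open 0.125
```

>>> {"op": "apply_moves", "data": {"steps": [{"tx": 0.7,"ty": 0,"tz": -0.3,"wx": 0,"wy": 0,"wz": 0},{"tx": 1.4,"ty": 0,"tz": -0.6,"wx": 0,"wy": 0,"wz": 0},{"tx": 1.4,"ty": 0,"tz": -0.6,"wx": 0,"wy": 0,"wz": 0}]}}

```text
time: 10.95
eef_pos: [0.6214, -0.047, 0.4267]
tcp_rot: [0.999, -0.053, -0.0, -0.0]
contact_force: [2.0, 1.0, 0.5]
opening: 0.126
```

```bash
python3 - <<'E'
from h import *
rep();c=imaging.read_camera('top');rep()
E
```

```text
t 10.95 q 1.2173 r 0.1937 tang 1.96 rad_out -0.17 F [2.02 1.02 0.51] T [ 0.14 -0.1  -0.03] p [ 0.0329 -0.0503] 0.2717 open 0.126
t 11.00 q 1.2171 r 0.1937 tang 2.08 rad_out -0.12 F [2.13 1.2  0.61] T [ 0.12 -0.07 -0.06] p [ 0.0329 -0.0504] 0.2717 open 0.129
```

>>> {"op": "apply_moves", "data": {"steps": [{"tx": 0.7,"ty": 0,"tz": -0.3,"wx": 0,"wy": 0,"wz": 0},{"tx": 1.4,"ty": 0,"tz": -0.6,"wx": 0,"wy": 0,"wz": 0},{"tx": 1.4,"ty": 0,"tz": -0.6,"wx": 0,"wy": 0,"wz": 0}]}}

```text
time: 11.3
eef_pos: [0.6227, -0.0471, 0.4272]
tcp_rot: [0.999, -0.053, -0.0, -0.0]
contact_force: [2.6, 1.7, 0.2]
opening: 0.126
```

```bash
python3 - <<'E'
from h import *
rep();c=imaging.read_camera('top');rep()
E
```

```text
t 11.30 q 1.2247 r 0.1937 tang 2.34 rad_out -0.64 F [2.61 1.65 0.19] T [ 0.25 -0.11 -0.03] p [ 0.0343 -0.0503] 0.2722 open 0.126
t 11.35 q 1.2247 r 0.1937 tang 1.16 rad_out -1.38 F [ 1.78  2.01 -0.91] T [ 0.3  -0.11 -0.02] p [ 0.0343 -0.0504] 0.2722 open 0.126
```

>>> {"op": "apply_moves", "data": {"steps": [{"tx": 0.7,"ty": -0.1,"tz": -0.2,"wx": 0,"wy": 0,"wz": 0},{"tx": 1.4,"ty": -0.2,"tz": -0.4,"wx": 0,"wy": 0,"wz": 0},{"tx": 1.8,"ty": -0.2,"tz": -0.6,"wx": 0,"wy": 0,"wz": 0},{"tx": 1.8,"ty": -0.2,"tz": -0.6,"wx": 0,"wy": 0,"wz": 0}]}}

```text
time: 11.75
eef_pos: [0.6245, -0.0472, 0.4278]
tcp_rot: [0.999, -0.053, -0.0, -0.0]
contact_force: [2.9, 1.5, -2.5]
opening: 0.123
```

```bash
python3 - <<'E'
from h import *
rep()
E
```

```text
t 11.75 q 1.2345 r 0.1937 tang 1.77 rad_out -3.30 F [ 2.93  1.47 -2.53] T [ 0.24 -0.1  -0.01] p [ 0.0361 -0.0503] 0.2728 open 0.123
```

>>> {"op": "apply_moves", "data": {"steps": [{"tx": 0.7,"ty": 0,"tz": -0.2,"wx": 0,"wy": 0,"wz": 0},{"tx": 1.4,"ty": 0,"tz": -0.4,"wx": 0,"wy": 0,"wz": 0},{"tx": 1.8,"ty": 0,"tz": -0.6,"wx": 0,"wy": 0,"wz": 0},{"tx": 1.8,"ty": 0,"tz": -0.6,"wx": 0,"wy": 0,"wz": 0}]}}

```text
time: 12.15
eef_pos: [0.6263, -0.0474, 0.4287]
tcp_rot: [0.999, -0.053, -0.0, -0.0]
contact_force: [2.9, 2.1, -2.7]
opening: 0.124
```

```bash
python3 - <<'E'
from h import *
rep()
E
```

```text
t 12.15 q 1.2448 r 0.1939 tang 1.62 rad_out -3.38 F [ 2.85  2.09 -2.69] T [ 0.31 -0.22 -0.03] p [ 0.0379 -0.0503] 0.2737 open 0.124
```

>>> {"op": "apply_moves", "data": {"steps": [{"tx": 0.7,"ty": 0,"tz": -0.2,"wx": 0,"wy": 0,"wz": 0},{"tx": 1.4,"ty": 0,"tz": -0.4,"wx": 0,"wy": 0,"wz": 0},{"tx": 1.8,"ty": 0,"tz": -0.6,"wx": 0,"wy": 0,"wz": 0},{"tx": 1.8,"ty": 0,"tz": -0.6,"wx": 0,"wy": 0,"wz": 0}]}}

```text
time: 12.55
eef_pos: [0.6275, -0.0476, 0.4288]
tcp_rot: [0.999, -0.053, -0.002, -0.0]
contact_force: [-4.2, 2.4, -2.1]
opening: 0.123
```

```bash
python3 - <<'E'
from h import *
rep()
snap('side','pics/s3.png')
import cv2
b=cv2.imread('pics/s3.png')
cv2.imwrite('pics/c5.png',cv2.resize(b[180:270,180:280],None,fx=6,fy=6,interpolation=cv2.INTER_CUBIC))
E
```

```text
t 12.55 q 1.2510 r 0.1937 tang -4.82 rad_out -0.59 F [-4.15  2.44 -2.08] T [ 0.33  0.87 -0.02] p [ 0.0391 -0.0503] 0.2738 open 0.123
```

View pics/c5.png

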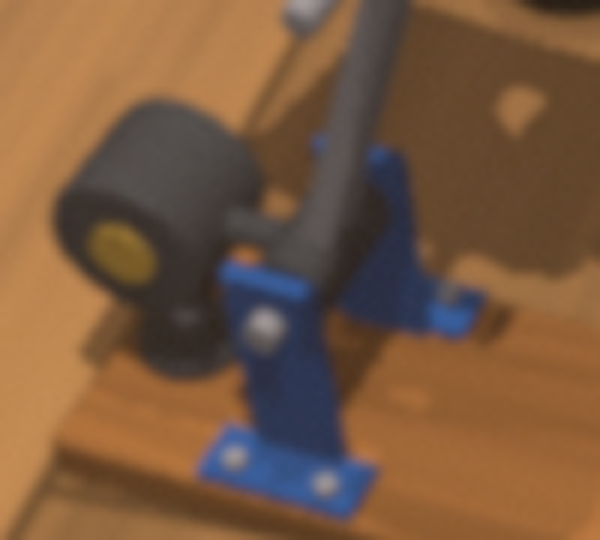

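Contact is clear: the tangential force swung from +1.7 N to −4.8 N. I'll back off to bring the handle force to about zero.

>>> {"op": "apply_moves", "data": {"steps": [{"tx": -0.6,"ty": -0.2,"tz": 0.4,"wx": 0,"wy": 0,"wz": 0},{"tx": -0.9,"ty": -0.3,"tz": 0.5,"wx": 0,"wy": 0,"wz": 0},{"tx": -0.9,"ty": -0.3,"tz": 0.5,"wx": 0,"wy": 0,"wz": 0},{"tx": -0.9,"ty": -0.3,"tz": 0.5,"wx": 0,"wy": 0,"wz": 0}]}}

```text
time: 13.0
eef_pos: [0.627, -0.0474, 0.4289]
tcp_rot: [0.999, -0.053, -0.001, 0.0]
contact_force: [-5.6, 1.8, -2.4]
opening: 0.123
```

```bash
python3 - <<'E'
from h import *
rep();c=imaging.read_camera('top');rep()
E
```

```text
t 13.00 q 1.2485 r 0.1938 tang -6.24 rad_out -0.45 F [-5.61  1.85 -2.41] T [ 0.17  0.98 -0.02] p [ 0.0386 -0.0502] 0.2739 open 0.123
t 13.05 q 1.2486 r 0.1938 tang -6.10 rad_out -0.78 F [-5.51  0.59 -2.68] T [0.15 0.95 0.  ] p [ 0.0386 -0.0502] 0.2738 open 0.127
```

>>> {"op": "apply_moves", "data": {"steps": [{"tx": -0.4,"ty": 0,"tz": 0.1,"wx": 0,"wy": 0,"wz": 0},{"tx": -0.8,"ty": 0,"tz": 0.2,"wx": 0,"wy": 0,"wz": 0},{"tx": -0.8,"ty": 0,"tz": 0.2,"wx": 0,"wy": 0,"wz": 0}]}}

```text
time: 13.35
eef_pos: [0.6266, -0.0473, 0.4288]
tcp_rot: [0.999, -0.053, 0.001, 0.0]
contact_force: [-3.2, -0.6, -2.7]
opening: 0.125
```

```bash
python3 - <<'E'
from h import *
rep();c=imaging.read_camera('top');rep()
E
```

```text
t 13.35 q 1.2461 r 0.1940 tang -3.79 rad_out -1.60 F [-3.16 -0.57 -2.73] T [ 0.07  0.58 -0.04] p [ 0.0381 -0.0502] 0.2738 open 0.125
t 13.40 q 1.2461 r 0.1939 tang -4.11 rad_out -2.82 F [-2.94  0.61 -3.98] T [ 0.06  0.56 -0.08] p [ 0.0381 -0.0502] 0.2738 open 0.123
```

>>> {"op": "apply_moves", "data": {"steps": [{"tx": -0.4,"ty": 0,"tz": 0.3,"wx": 0,"wy": 0,"wz": 0},{"tx": -0.8,"ty": 0,"tz": 0.7,"wx": 0,"wy": 0,"wz": 0},{"tx": -0.8,"ty": 0,"tz": 0.7,"wx": 0,"wy": 0,"wz": 0}]}}

```text
time: 13.7
eef_pos: [0.626, -0.0473, 0.4287]
tcp_rot: [0.999, -0.053, 0.002, 0.0]
contact_force: [-0.8, 0.1, -3.7]
opening: 0.125
```

```bash
python3 - <<'E'
from h import *
rep();c=imaging.read_camera('top');rep()
E
```

```text
t 13.70 q 1.2431 r 0.1940 tang -1.91 rad_out -3.23 F [-0.76  0.09 -3.68] T [-0.08  0.09 -0.09] p [ 0.0375 -0.0502] 0.2737 open 0.125
t 13.75 q 1.2431 r 0.1940 tang -0.59 rad_out -3.00 F [ 0.38 -0.23 -3.03] T [-0.05  0.05 -0.08] p [ 0.0375 -0.0502] 0.2737 open 0.123
```

>>> {"op": "apply_moves", "data": {"steps": [{"tx": -0.1,"ty": 0,"tz": 0.4,"wx": 0,"wy": 0,"wz": 0},{"tx": -0.2,"ty": 0,"tz": 0.7,"wx": 0,"wy": 0,"wz": 0},{"tx": -0.2,"ty": 0,"tz": 0.7,"wx": 0,"wy": 0,"wz": 0}]}}

```text
time: 14.05
eef_pos: [0.6258, -0.0472, 0.4286]
tcp_rot: [0.999, -0.053, 0.002, 0.0]
contact_force: [2.2, -1.8, 0.1]
opening: 0.12
```

```bash
python3 - <<'E'
from h import *
for i in range(4):
  rep();c=imaging.read_camera('top')
E
```

```text
t 14.05 q 1.2419 r 0.1940 tang 2.27 rad_out -0.70 F [ 2.2  -1.82  0.07] T [-0.14 -0.09 -0.02] p [ 0.0373 -0.0501] 0.2736 open 0.12
t 14.10 q 1.2416 r 0.1940 tang 1.38 rad_out 1.95 F [ 0.55 -1.27  2.29] T [-0.2  -0.1  -0.05] p [ 0.0373 -0.0501] 0.2736 open 0.127
t 14.15 q 1.2416 r 0.1940 tang 2.52 rad_out 0.86 F [ 1.97 -1.41  1.63] T [-0.13 -0.08 -0.03] p [ 0.0373 -0.0501] 0.2736 open 0.128
t 14.20 q 1.2415 r 0.1940 tang 1.46 rad_out 1.33 F [ 0.75 -1.93  1.74] T [-0.25 -0.14 -0.01] p [ 0.0373 -0.0501] 0.2736 open 0.125
```

>>> {"op": "apply_moves", "data": {"steps": [{"tx": 0.2,"ty": 0,"tz": -0.1,"wx": 0,"wy": 0,"wz": 0},{"tx": 0.5,"ty": 0,"tz": -0.2,"wx": 0,"wy": 0,"wz": 0},{"tx": 0.5,"ty": 0,"tz": -0.2,"wx": 0,"wy": 0,"wz": 0}]}}

```text
time: 14.55
eef_pos: [0.626, -0.0472, 0.4286]
tcp_rot: [0.999, -0.053, 0.001, 0.0]
contact_force: [0.2, -0.5, 5.0]
opening: 0.125
```

```bash
python3 - <<'E'
from h import *
for i in range(4):
  rep();c=imaging.read_camera('top')
E
```

```text
t 14.55 q 1.2429 r 0.1939 tang 1.86 rad_out 4.65 F [ 0.21 -0.49  5.01] T [-0.19  0.16 -0.05] p [ 0.0376 -0.0501] 0.2736 open 0.125
t 14.60 q 1.2429 r 0.1939 tang 2.13 rad_out 5.01 F [ 0.24 -1.54  5.43] T [-0.15  0.1   0.05] p [ 0.0376 -0.0501] 0.2736 open 0.126
t 14.65 q 1.2429 r 0.1939 tang 2.53 rad_out 5.73 F [ 0.44 -1.13  6.24] T [-0.17  0.11  0.01] p [ 0.0376 -0.0501] 0.2736 open 0.128
t 14.70 q 1.2428 r 0.1939 tang 1.74 rad_out 5.48 F [-0.26 -1.33  5.75] T [-0.29  0.14 -0.01] p [ 0.0376 -0.0501] 0.2735 open 0.128
```

>>> {"op": "apply_moves", "data": {"steps": [{"tx": 0.2,"ty": 0,"tz": -0.4,"wx": 0,"wy": 0,"wz": 0},{"tx": 0.4,"ty": 0,"tz": -0.7,"wx": 0,"wy": 0,"wz": 0},{"tx": 0.4,"ty": 0,"tz": -0.7,"wx": 0,"wy": 0,"wz": 0}]}}

```text
time: 15.05
eef_pos: [0.6263, -0.0473, 0.4286]
tcp_rot: [0.999, -0.053, -0.0, 0.0]
contact_force: [0.3, -1.4, 5.2]
opening: 0.129
```

```bash
python3 - <<'E'
from h import *
for i in range(4):
  rep();c=imaging.read_camera('top')
E
```

```text
t 15.05 q 1.2444 r 0.1938 tang 2.14 rad_out 4.77 F [ 0.35 -1.43  5.2 ] T [-0.29  0.24 -0.01] p [ 0.0379 -0.0502] 0.2736 open 0.129
t 15.10 q 1.2445 r 0.1938 tang 2.08 rad_out 4.30 F [ 0.5  -0.84  4.74] T [-0.33  0.19 -0.02] p [ 0.0379 -0.0501] 0.2736 open 0.128
t 15.15 q 1.2444 r 0.1938 tang 1.17 rad_out 5.13 F [-0.64 -0.98  5.24] T [-0.31  0.19 -0.05] p [ 0.0379 -0.0501] 0.2736 open 0.125
t 15.20 q 1.2444 r 0.1938 tang 1.21 rad_out 5.11 F [-0.67 -1.59  5.22] T [-0.33  0.13 -0.04] p [ 0.0379 -0.0501] 0.2736 open 0.126
```

>>> {"op": "apply_moves", "data": {"steps": [{"tx": 0.2,"ty": 0,"tz": -0.4,"wx": 0,"wy": 0,"wz": 0},{"tx": 0.4,"ty": 0,"tz": -0.8,"wx": 0,"wy": 0,"wz": 0},{"tx": 0.4,"ty": 0,"tz": -0.8,"wx": 0,"wy": 0,"wz": 0}]}}

```text
time: 15.55
eef_pos: [0.6266, -0.0473, 0.4287]
tcp_rot: [0.999, -0.053, -0.001, 0.0]
contact_force: [-0.6, -2.5, 3.5]
opening: 0.13
```

```bash
python3 - <<'E'
from h import *
for i in range(4):
  rep();c=imaging.read_camera('top')
E
```

```text
t 15.55 q 1.2461 r 0.1938 tang 0.77 rad_out 3.39 F [-0.62 -2.49  3.45] T [-0.43  0.31 -0.05] p [ 0.0382 -0.0501] 0.2737 open 0.13
t 15.60 q 1.2460 r 0.1938 tang 0.73 rad_out 3.87 F [-0.78 -2.25  3.9 ] T [-0.39  0.33 -0.04] p [ 0.0382 -0.0501] 0.2737 open 0.122
t 15.65 q 1.2461 r 0.1938 tang 0.37 rad_out 2.97 F [-0.96 -3.4   2.93] T [-0.42  0.31 -0.01] p [ 0.0382 -0.0501] 0.2737 open 0.123
t 15.70 q 1.2460 r 0.1938 tang 0.29 rad_out 3.01 F [-1.02 -3.08  2.95] T [-0.38  0.33  0.01] p [ 0.0382 -0.0502] 0.2737 open 0.127
```

>>> {"op": "apply_moves", "data": {"steps": [{"tx": 0.1,"ty": 0.2,"tz": -0.3,"wx": 0,"wy": 0,"wz": 0},{"tx": 0.15,"ty": 0.4,"tz": -0.6,"wx": 0,"wy": 0,"wz": 0},{"tx": 0.15,"ty": 0.4,"tz": -0.6,"wx": 0,"wy": 0,"wz": 0}]}}

```text
time: 16.05
eef_pos: [0.6267, -0.0475, 0.4287]
tcp_rot: [0.999, -0.053, -0.001, -0.0]
contact_force: [-0.1, -1.6, -0.8]
opening: 0.122
```

```bash
python3 - <<'E'
from h import *
for i in range(4):
  rep();c=imaging.read_camera('side')
E
```

```text
t 16.05 q 1.2467 r 0.1938 tang -0.17 rad_out -0.74 F [-0.09 -1.55 -0.75] T [-0.31  0.23 -0.05] p [ 0.0383 -0.0503] 0.2737 open 0.122
t 16.10 q 1.2467 r 0.1938 tang -0.89 rad_out -0.52 F [-0.84 -1.5  -0.78] T [-0.27  0.23 -0.04] p [ 0.0383 -0.0503] 0.2737 open 0.128
t 16.15 q 1.2468 r 0.1938 tang -0.82 rad_out -1.82 F [-0.4  -1.88 -1.99] T [-0.25  0.17 -0.  ] p [ 0.0383 -0.0503] 0.2737 open 0.126
t 16.20 q 1.2467 r 0.1938 tang -0.23 rad_out -1.93 F [ 0.22 -1.66 -1.9 ] T [-0.27  0.23 -0.02] p [ 0.0383 -0.0503] 0.2737 open 0.124
```

Handle force is about zero, so the weight is on the bumper. I'll release.

>>> {"op": "apply_moves", "data": {"steps": [{"tx": 0,"ty": 0,"tz": 0,"wx": 0,"wy": 0,"wz": 0},{"tx": 0,"ty": 0,"tz": 0,"wx": 0,"wy": 0,"wz": 0},{"tx": 0,"ty": 0,"tz": 0,"wx": 0,"wy": 0,"wz": 0},{"tx": 0,"ty": 0,"tz": 0,"wx": 0,"wy": 0,"wz": 0},{"tx": 0,"ty": 0,"tz": 0,"wx": 0,"wy": 0,"wz": 0},{"tx": 0,"ty": 0,"tz": 0,"wx": 0,"wy": 0,"wz": 0}], "hand": 0.6}}

```text
time: 16.85
eef_pos: [0.6268, -0.0476, 0.4298]
tcp_rot: [0.999, -0.053, 0.0, -0.0]
contact_force: [-0.5, 0.1, -0.4]
opening: 0.601
```

```bash
python3 - <<'E'
from h import *
rep();s=readout.get_state();c=snap('wrist','pics/w2.png');snap('side','pics/s4.png')
E
```

```text
t 16.85 q 1.2493 r 0.1948 tang -0.62 rad_out -0.22 F [-0.52  0.07 -0.4 ] T [ 0.   -0.01  0.04] p [ 0.0384 -0.0504] 0.2748 open 0.601
```

View pics/w2.png

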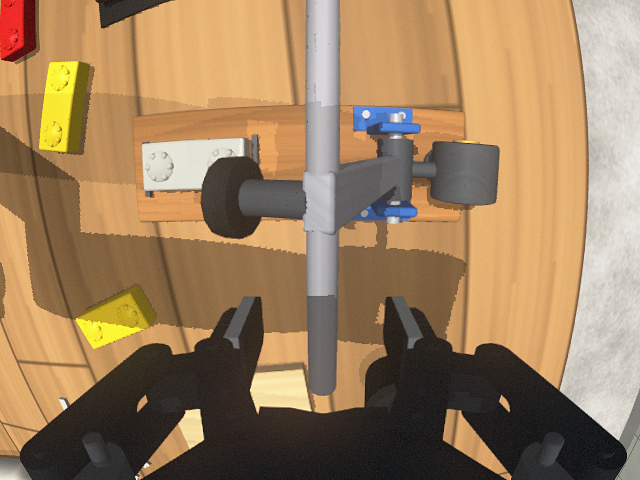

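View pics/s4.png

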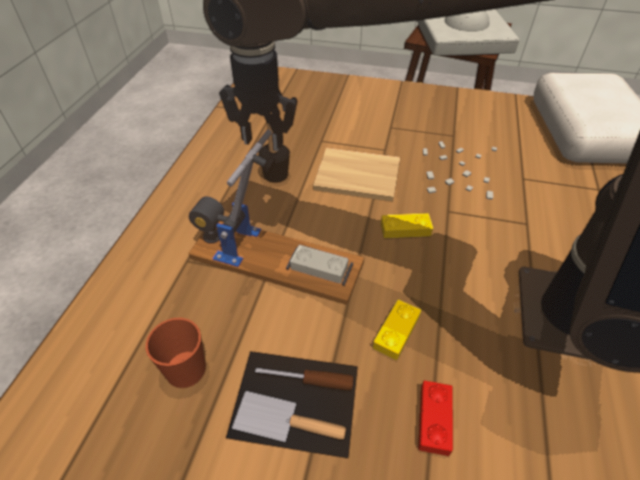

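>>> {"op": "apply_moves", "data": {"steps": [{"tx": 0,"ty": 0,"tz": -10,"wx": 0,"wy": 0,"wz": 0},{"tx": 0,"ty": 0,"tz": -25,"wx": 0,"wy": 0,"wz": 0},{"tx": 0,"ty": 0,"tz": -50,"wx": 0,"wy": 0,"wz": 0},{"tx": 0,"ty": 0,"tz": -65,"wx": 0,"wy": 0,"wz": 0},{"tx": 0,"ty": 0,"tz": -65,"wx": 0,"wy": 0,"wz": 0},{"tx": 0,"ty": 0,"tz": -65,"wx": 0,"wy": 0,"wz": 0}]}}

```text
time: 17.55
eef_pos: [0.6267, -0.0476, 0.4953]
tcp_rot: [0.999, -0.053, 0.001, 0.0]
contact_force: [-0.5, -0.5, -0.4]
opening: 0.598
```

```bash
python3 - <<'E'
from h import *
rep(); delta(sw(-.09,0.001,.19),YAW+np.pi/2)
c=snap('top','pics/t2.png')
E
```

```text
t 17.55 q 1.3292 r 0.2578 tang -0.51 rad_out -0.26 F [-0.48 -0.46 -0.37] T [ 0.01 -0.05  0.06] p [ 0.0383 -0.0504] 0.3403 open 0.598
d [-128.4  -51.5  150.2] w [ 1.00e-03 -8.00e-04 -1.57e+00]
```

View pics/t2.png

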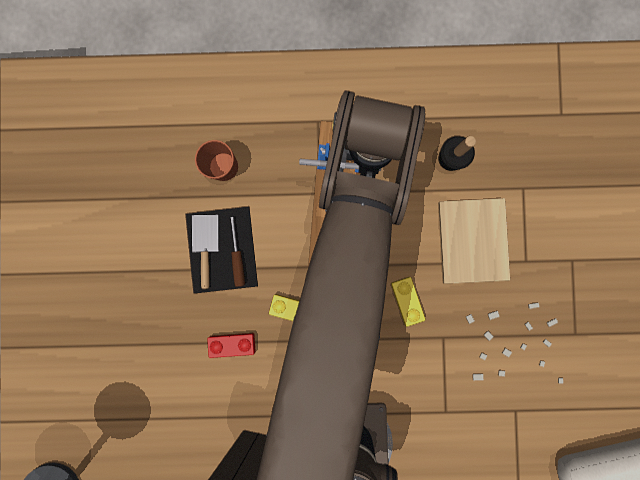

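>>> {"op": "apply_moves", "data": {"steps": [{"tx": -40,"ty": -10,"tz": 0,"wx": 0,"wy": 0,"wz": -0.14},{"tx": -85,"ty": -25,"tz": 0,"wx": 0,"wy": 0,"wz": -0.28},{"tx": -128,"ty": -40,"tz": 0,"wx": 0,"wy": 0,"wz": -0.42},{"tx": -128,"ty": -51,"tz": 0,"wx": 0,"wy": 0,"wz": -0.56},{"tx": -128,"ty": -51,"tz": 0,"wx": 0,"wy": 0,"wz": -0.7},{"tx": -128,"ty": -51,"tz": 0,"wx": 0,"wy": 0,"wz": -0.84},{"tx": -128,"ty": -51,"tz": 20,"wx": 0,"wy": 0,"wz": -0.98},{"tx": -128,"ty": -51,"tz": 40,"wx": 0,"wy": 0,"wz": -1.12},{"tx": -128,"ty": -51,"tz": 70,"wx": 0,"wy": 0,"wz": -1.26},{"tx": -128,"ty": -51,"tz": 90,"wx": 0,"wy": 0,"wz": -1.4},{"tx": -128,"ty": -51,"tz": 110,"wx": 0,"wy": 0,"wz": -1.53},{"tx": -128,"ty": -51,"tz": 120,"wx": 0,"wy": 0,"wz": -1.57}], "hand": 1}}

```text
time: 18.8
eef_pos: [0.5039, 0.0168, 0.3707]
tcp_rot: [0.743, 0.67, -0.002, -0.003]
contact_force: [-0.1, -0.1, 0.5]
opening: 0.998
```

>>> {"op": "apply_moves", "data": {"steps": [{"tx": 0,"ty": 0,"tz": 0,"wx": 0,"wy": 0,"wz": 0},{"tx": 0,"ty": 0,"tz": 0,"wx": 0,"wy": 0,"wz": 0},{"tx": 0,"ty": 0,"tz": 0,"wx": 0,"wy": 0,"wz": 0}]}}

```text
time: 19.1
eef_pos: [0.5051, 0.0166, 0.3753]
tcp_rot: [0.744, 0.668, 0.0, 0.0]
contact_force: [0.4, -0.1, -0.3]
opening: 0.998
```

```bash
python3 - <<'E'
from h import *
rep(); delta(sw(-.09,0.001,.042),YAW+np.pi/2)
c=snap('wrist','pics/w3.png');snap('side','pics/s5.png')
E
```

```text
t 19.10 q 0.6026 r 0.2299 tang 0.01 rad_out -0.53 F [ 0.43 -0.08 -0.29] T [-0.03  0.01 -0.01] p [-0.0894  0.0005] 0.2203 open 0.998
d [  0.5  -0.7 178.3] w [ 0.001   0.     -0.0007]
```

View pics/w3.png

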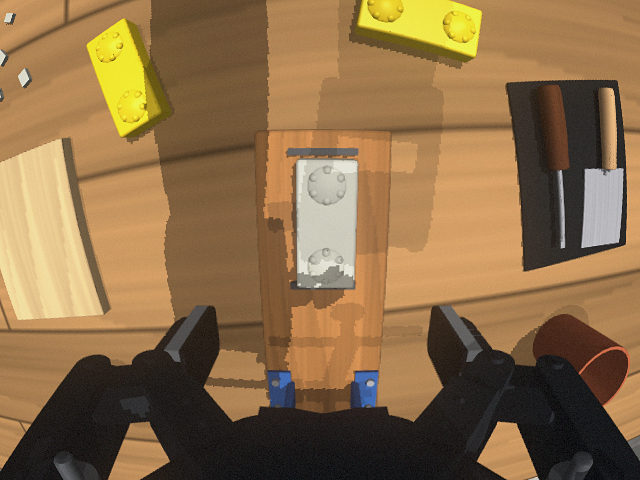

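View pics/s5.png

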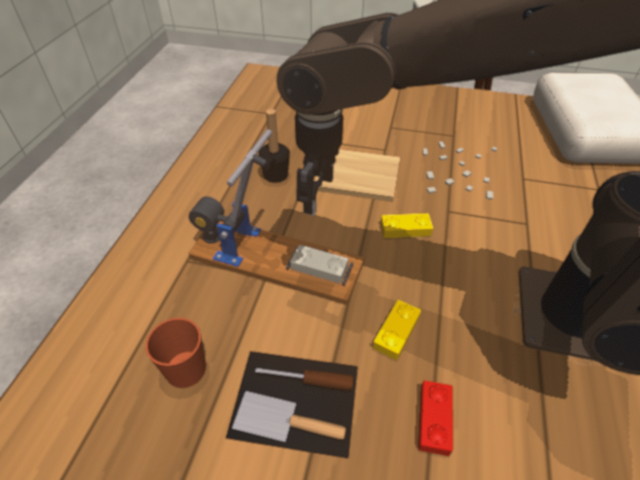

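```bash
python3 - <<'E'
from h import *
s=readout.get_state();c=imaging.read_camera('wrist')
P=[tostand(wplane(c,uv,s,.048)) for uv in [(297,160),(357,160),(356,288),(295,288)]]
print(np.round(P,4),np.mean(P,0)); 
T=imaging.read_camera('top');r=spotter.trace('top','plaque')
E
```

```text
[[-0.1441 -0.0211]
 [-0.1441  0.0268]
 [-0.0347  0.028 ]
 [-0.0349 -0.0249]] [-0.08945531  0.00220515]
```

>>> {"op": "apply_moves", "data": {"steps": [{"tx": 1.5,"ty": 0,"tz": 40,"wx": 0,"wy": 0,"wz": 0},{"tx": 1.5,"ty": 0,"tz": 80,"wx": 0,"wy": 0,"wz": 0},{"tx": 1.5,"ty": 0,"tz": 120,"wx": 0,"wy": 0,"wz": 0},{"tx": 1.5,"ty": 0,"tz": 145,"wx": 0,"wy": 0,"wz": 0},{"tx": 1.5,"ty": 0,"tz": 160,"wx": 0,"wy": 0,"wz": 0},{"tx": 1.5,"ty": 0,"tz": 168,"wx": 0,"wy": 0,"wz": 0},{"tx": 1.5,"ty": 0,"tz": 174,"wx": 0,"wy": 0,"wz": 0},{"tx": 1.5,"ty": 0,"tz": 177,"wx": 0,"wy": 0,"wz": 0},{"tx": 1.5,"ty": 0,"tz": 177,"wx": 0,"wy": 0,"wz": 0},{"tx": 1.5,"ty": 0,"tz": 177,"wx": 0,"wy": 0,"wz": 0}]}}

```text
time: 20.35
eef_pos: [0.5055, 0.0181, 0.1986]
tcp_rot: [0.744, 0.668, 0.001, 0.001]
contact_force: [0.8, -0.6, 0.4]
opening: 1.001
```

```bash
python3 - <<'E'
from h import *
rep()
c=snap('side','pics/s6.png')
E
```

```text
t 20.35 q -0.2405 r 0.1948 tang 0.20 rad_out -0.92 F [ 0.79 -0.6   0.41] T [ 0.02  0.05 -0.02] p [-0.0892  0.002 ] 0.0436 open 1.001
```

View pics/s6.png

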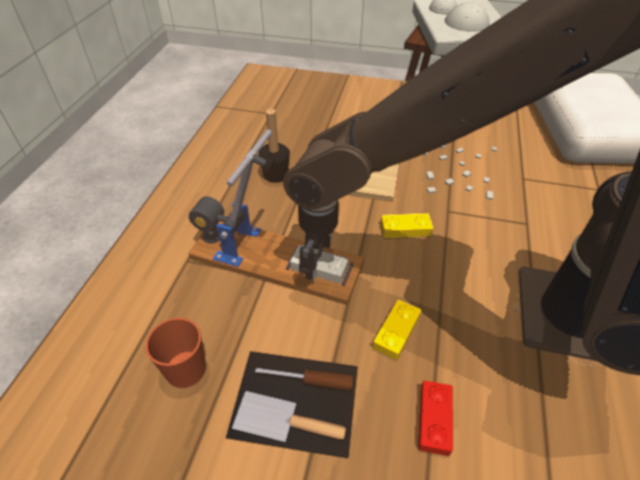

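>>> {"op": "apply_moves", "data": {"steps": [{"tx": 0,"ty": 0,"tz": 1.5,"wx": 0,"wy": 0,"wz": 0},{"tx": 0,"ty": 0,"tz": 1.5,"wx": 0,"wy": 0,"wz": 0},{"tx": 0,"ty": 0,"tz": 1.5,"wx": 0,"wy": 0,"wz": 0},{"tx": 0,"ty": 0,"tz": 1.5,"wx": 0,"wy": 0,"wz": 0},{"tx": 0,"ty": 0,"tz": 1.5,"wx": 0,"wy": 0,"wz": 0},{"tx": 0,"ty": 0,"tz": 1.5,"wx": 0,"wy": 0,"wz": 0},{"tx": 0,"ty": 0,"tz": 1.5,"wx": 0,"wy": 0,"wz": 0}], "hand": 0, "force": 40}}

```text
time: 21.1
eef_pos: [0.5054, 0.0181, 0.1966]
tcp_rot: [0.744, 0.668, 0.0, 0.0]
contact_force: [-0.4, -0.3, 3.7]
opening: 0.579
```

```bash
python3 - <<'E'
from h import *
rep()
E
```

```text
t 21.10 q -0.2502 r 0.1955 tang 3.71 rad_out -0.52 F [-0.45 -0.3   3.72] T [ 0.07  0.1  -0.01] p [-0.0894  0.002 ] 0.0416 open 0.579
```

>>> {"op": "apply_moves", "data": {"steps": [{"tx": 0,"ty": 0,"tz": -4,"wx": 0,"wy": 0,"wz": 0},{"tx": 0,"ty": 0,"tz": -12,"wx": 0,"wy": 0,"wz": 0},{"tx": 0,"ty": 0,"tz": -25,"wx": 0,"wy": 0,"wz": 0},{"tx": 0,"ty": 0,"tz": -45,"wx": 0,"wy": 0,"wz": 0},{"tx": 0,"ty": 0,"tz": -65,"wx": 0,"wy": 0,"wz": 0},{"tx": 0,"ty": 0,"tz": -80,"wx": 0,"wy": 0,"wz": 0},{"tx": 0,"ty": 0,"tz": -80,"wx": 0,"wy": 0,"wz": 0},{"tx": 0,"ty": 0,"tz": -80,"wx": 0,"wy": 0,"wz": 0}]}}

```text
time: 21.9
eef_pos: [0.5049, 0.0182, 0.2765]
tcp_rot: [0.744, 0.668, 0.0, 0.0]
contact_force: [-0.7, -0.2, -3.1]
opening: 0.576
```

```bash
python3 - <<'E'
from h import *
rep(); s=readout.get_state();c=snap('wrist','pics/w4.png');snap('side','pics/s7.png')
b=np.load('pose.npy')[1];print(b)
delta([b[0],b[1],s['eef_pos'][2]-.155],b[2]+np.pi/2)
E
```

```text
t 21.90 q 0.1647 r 0.1924 tang -3.11 rad_out 0.13 F [-0.67 -0.23 -3.05] T [-0.02  0.03 -0.02] p [-0.0898  0.002 ] 0.1215 open 0.576
[ 0.48548638 -0.31996368  0.02074879]
d [-338.3   17.1   -1.4] w [-0.002  -0.0002 -0.1275]
```

View pics/w4.png

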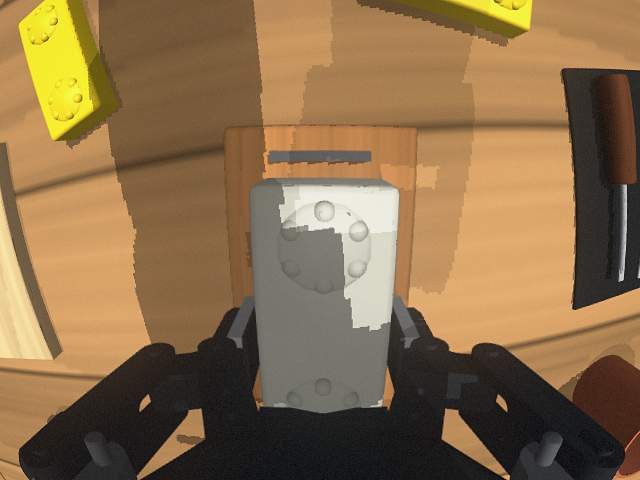

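View pics/s7.png

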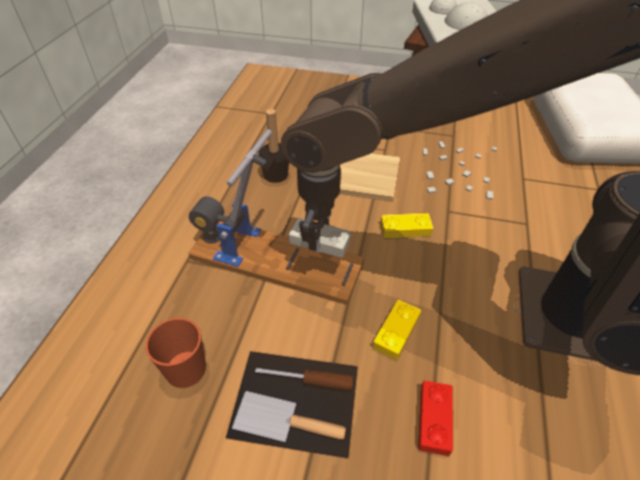

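>>> {"op": "apply_moves", "data": {"steps": [{"tx": -15,"ty": 1,"tz": 0,"wx": 0,"wy": 0,"wz": 0},{"tx": -45,"ty": 2,"tz": 0,"wx": 0,"wy": 0,"wz": -0.02},{"tx": -85,"ty": 4,"tz": 0,"wx": 0,"wy": 0,"wz": -0.04},{"tx": -125,"ty": 6,"tz": 0,"wx": 0,"wy": 0,"wz": -0.06},{"tx": -165,"ty": 8,"tz": 0,"wx": 0,"wy": 0,"wz": -0.08},{"tx": -205,"ty": 10,"tz": 0,"wx": 0,"wy": 0,"wz": -0.1},{"tx": -245,"ty": 12,"tz": 0,"wx": 0,"wy": 0,"wz": -0.12},{"tx": -285,"ty": 15,"tz": 0,"wx": 0,"wy": 0,"wz": -0.127},{"tx": -315,"ty": 17,"tz": 0,"wx": 0,"wy": 0,"wz": -0.127},{"tx": -332,"ty": 17,"tz": 0,"wx": 0,"wy": 0,"wz": -0.127},{"tx": -338,"ty": 17,"tz": 0,"wx": 0,"wy": 0,"wz": -0.127},{"tx": -338,"ty": 17,"tz": 0,"wx": 0,"wy": 0,"wz": -0.127}]}}

```text
time: 23.2
eef_pos: [0.4857, -0.3196, 0.2754]
tcp_rot: [0.7, 0.714, 0.0, -0.001]
contact_force: [0.4, 0.4, -1.8]
opening: 0.576
```

```bash
python3 - <<'E'
from h import *
s=readout.get_state();print(s['time'],s['eef_pos'],s['contact_force'],s['opening']);c=snap('wrist','pics/w5.png')
b=np.load('pose.npy')[1]
delta([b[0],b[1],.0405],b[2]+np.pi/2)
f=foc(c)
E
```

```text
23.2 [ 0.48573689 -0.31960198  0.27536805] [ 0.35497269  0.36180183 -1.81509766] 0.5757390080229604
d [-1.2 -0.3 80. ] w [-0.0011 -0.0018 -0.0004]
```

View pics/w5.png

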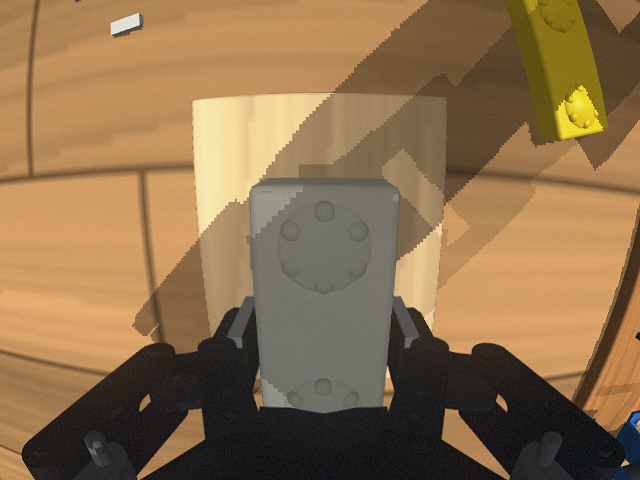

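>>> {"op": "apply_moves", "data": {"steps": [{"tx": 0,"ty": 0,"tz": 12,"wx": 0,"wy": 0,"wz": 0},{"tx": 0,"ty": 0,"tz": 30,"wx": 0,"wy": 0,"wz": 0},{"tx": 0,"ty": 0,"tz": 48,"wx": 0,"wy": 0,"wz": 0},{"tx": 0,"ty": 0,"tz": 62,"wx": 0,"wy": 0,"wz": 0},{"tx": 0,"ty": 0,"tz": 70,"wx": 0,"wy": 0,"wz": 0},{"tx": 0,"ty": 0,"tz": 75,"wx": 0,"wy": 0,"wz": 0},{"tx": 0,"ty": 0,"tz": 77,"wx": 0,"wy": 0,"wz": 0},{"tx": 0,"ty": 0,"tz": 78,"wx": 0,"wy": 0,"wz": 0},{"tx": 0,"ty": 0,"tz": 78,"wx": 0,"wy": 0,"wz": 0},{"tx": 0,"ty": 0,"tz": 78,"wx": 0,"wy": 0,"wz": 0}]}}

```text
time: 24.25
eef_pos: [0.4862, -0.32, 0.1989]
tcp_rot: [0.7, 0.714, 0.0, 0.001]
contact_force: [0.7, 0.3, -3.0]
opening: 0.574
```

```bash
python3 - <<'E'
from h import *
s=readout.get_state();print(s['time'],s['eef_pos'],s['contact_force'],s['opening'],s['wrist_torque'])
b=np.load('pose.npy')[1]
delta([b[0],b[1],.0396],b[2]+np.pi/2)
E
```

```text
24.25 [ 0.48616664 -0.32002347  0.19890607] [ 0.68373029  0.29152717 -3.00107193] 0.5738329023220772 [ 0.0778798  -0.00882247  0.00173426]
d [ 0.1 -0.7  4.3] w [ 0.0009  0.0009 -0.0007]
```

>>> {"op": "apply_moves", "data": {"steps": [{"tx": 0,"ty": 0,"tz": 1,"wx": 0,"wy": 0,"wz": 0},{"tx": 0,"ty": 0,"tz": 2,"wx": 0,"wy": 0,"wz": 0},{"tx": 0,"ty": 0,"tz": 3,"wx": 0,"wy": 0,"wz": 0},{"tx": 0,"ty": 0,"tz": 3.5,"wx": 0,"wy": 0,"wz": 0},{"tx": 0,"ty": 0,"tz": 3.5,"wx": 0,"wy": 0,"wz": 0},{"tx": 0,"ty": 0,"tz": 3.5,"wx": 0,"wy": 0,"wz": 0}]}}

```text
time: 24.85
eef_pos: [0.486, -0.3198, 0.1947]
tcp_rot: [0.7, 0.714, -0.0, -0.0]
contact_force: [-0.7, 0.8, -2.4]
opening: 0.574
```

```bash
python3 - <<'E'
from h import *
s=readout.get_state();print(s['time'],s['eef_pos'],s['contact_force'],s['opening'],s['wrist_torque'])
E
```

```text
24.85 [ 0.48595732 -0.31975697  0.19469028] [-0.68486304  0.83400522 -2.39744213] 0.5738561316077235 [0.01659053 0.01589725 0.0377325 ]
```

>>> {"op": "apply_moves", "data": {"steps": [{"tx": 0,"ty": 0,"tz": 0.4,"wx": 0,"wy": 0,"wz": 0},{"tx": 0,"ty": 0,"tz": 0.6,"wx": 0,"wy": 0,"wz": 0},{"tx": 0,"ty": 0,"tz": 0.6,"wx": 0,"wy": 0,"wz": 0}]}}

```text
time: 25.15
eef_pos: [0.486, -0.3198, 0.1946]
tcp_rot: [0.7, 0.714, -0.0, -0.0]
contact_force: [-2.9, 2.7, 1.9]
opening: 0.575
```

```bash
python3 - <<'E'
from h import *
s=readout.get_state();print(s['time'],s['eef_pos'],s['contact_force'],s['opening'],s['wrist_torque'])
E
```

```text
25.15 [ 0.48602648 -0.31980173  0.19464336] [-2.88373178  2.65890704  1.92328219] 0.5751000738164803 [ 0.24348376  0.35770464 -0.03192786]
```

>>> {"op": "apply_moves", "data": {"steps": [{"tx": 0,"ty": 0,"tz": 0.4,"wx": 0,"wy": 0,"wz": 0},{"tx": 0,"ty": 0,"tz": 0.6,"wx": 0,"wy": 0,"wz": 0},{"tx": 0,"ty": 0,"tz": 0.6,"wx": 0,"wy": 0,"wz": 0}]}}

```text
time: 25.45
eef_pos: [0.4861, -0.3199, 0.1947]
tcp_rot: [0.7, 0.714, -0.0, -0.0]
contact_force: [-3.7, 3.3, 6.8]
opening: 0.578
```

```bash
python3 - <<'E'
from h import *
s=readout.get_state();print(s['time'],s['eef_pos'],s['contact_force'],s['opening'],s['wrist_torque'])
E
```

```text
25.45 [ 0.48609026 -0.31985995  0.19466694] [-3.66403469  3.33855223  6.76540329] 0.578419440397452 [ 0.43109492  0.50665002 -0.08182108]
```

Seated on the board: the vertical force went from −2.4 N to +6.8 N. I'll open and retreat upward.

>>> {"op": "apply_moves", "data": {"steps": [{"tx": 0,"ty": 0,"tz": -0.5,"wx": 0,"wy": 0,"wz": 0},{"tx": 0,"ty": 0,"tz": -0.5,"wx": 0,"wy": 0,"wz": 0},{"tx": 0,"ty": 0,"tz": -0.5,"wx": 0,"wy": 0,"wz": 0},{"tx": 0,"ty": 0,"tz": -0.5,"wx": 0,"wy": 0,"wz": 0},{"tx": 0,"ty": 0,"tz": -0.5,"wx": 0,"wy": 0,"wz": 0}], "hand": 1}}

```text
time: 25.95
eef_pos: [0.486, -0.3198, 0.1939]
tcp_rot: [0.7, 0.714, 0.0, 0.0]
contact_force: [-0.5, -0.5, -0.1]
opening: 0.999
```

>>> {"op": "apply_moves", "data": {"steps": [{"tx": 0,"ty": 0,"tz": -10,"wx": 0,"wy": 0,"wz": 0},{"tx": 0,"ty": 0,"tz": -30,"wx": 0,"wy": 0,"wz": 0},{"tx": 0,"ty": 0,"tz": -60,"wx": 0,"wy": 0,"wz": 0},{"tx": 0,"ty": 0,"tz": -100,"wx": 0,"wy": 0,"wz": 0},{"tx": 0,"ty": 0,"tz": -140,"wx": 0,"wy": 0,"wz": 0},{"tx": 0,"ty": 0,"tz": -160,"wx": 0,"wy": 0,"wz": 0},{"tx": 0,"ty": 0,"tz": -160,"wx": 0,"wy": 0,"wz": 0},{"tx": 0,"ty": 0,"tz": -160,"wx": 0,"wy": 0,"wz": 0}]}}

```text
time: 26.75
eef_pos: [0.4858, -0.3196, 0.3542]
tcp_rot: [0.7, 0.714, 0.0, 0.0]
contact_force: [0.1, -0.8, -0.5]
opening: 1.002
```

```bash
python3 - <<'E'
from h import *
s=readout.get_state();print(s['time'],s['eef_pos'],s['contact_force'],s['opening'])
c=snap('wrist','pics/w6.png');snap('side','pics/s8.png');snap('top','pics/t8.png')
E
```

```text
26.75 [ 0.4858063  -0.31959478  0.35424113] [ 0.14223099 -0.78496382 -0.47606357] 1.0022329799462695
```

View pics/w6.png

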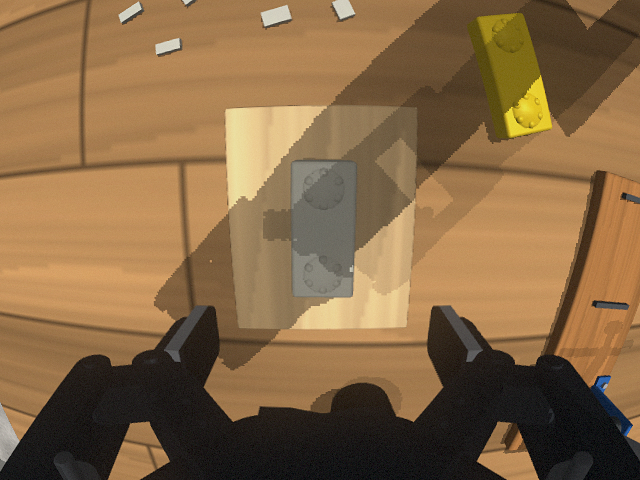

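View pics/s8.png

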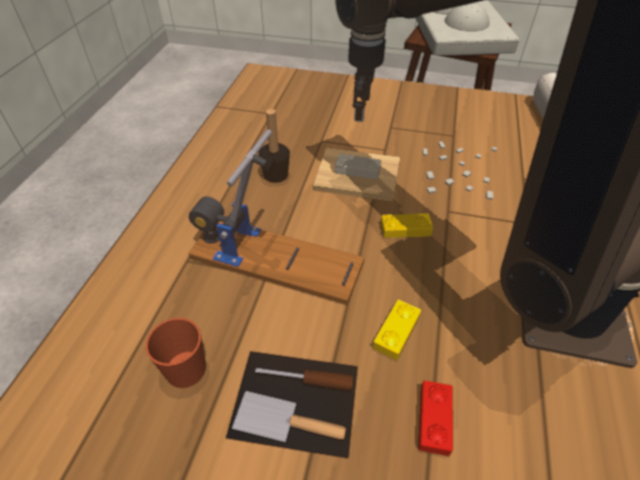

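View pics/t8.png

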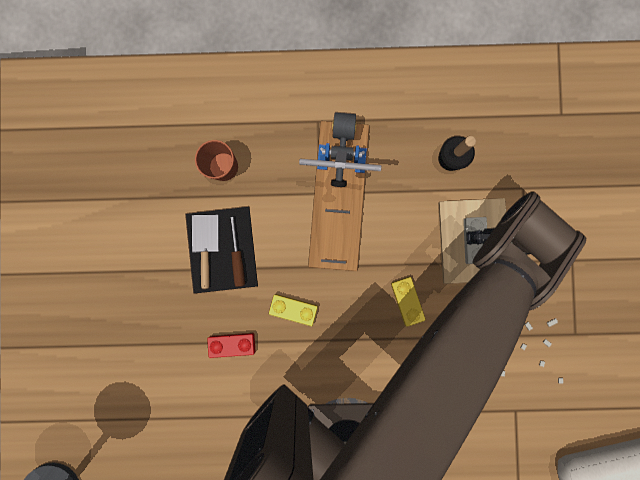

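```bash
python3 - <<'E'
from h import *
s=readout.get_state();c=imaging.read_camera('wrist')
A=np.mean([wplane(c,u,s,.046) for u in [(293,160),(355,160),(352,297),(292,296)]],0)
B=np.mean([wplane(c,u,s,.018) for u in [(225,109),(417,108),(408,327),(239,328)]],0)
print(A,B)
ctrl.sign_off() if np.hypot(*(A-B)[:2])<.008 else print('no')
E
```

```text
[ 0.48262202 -0.31970531  0.046     ] [ 0.48336087 -0.32015355  0.018     ]
the job is handed in; nothing more can be done
```

The plaque now lies flat in the middle of the plywood board and the hold-down arm stands open by itself. I handed the job in at about 27 s.

- **Opening the arm:** I pinched the crossbar 50 mm to one side and carried it past balance. I then eased it back in 1 to 2 mm moves until I felt the bumper, at about 1.25 rad. First contact overshot a little: the handle was pressing with up to about 6 N, which I estimate at 18 N extra on the bumper. I backed off, slightly too far, so the weight lifted off or nearly off the bumper. I then eased it down again until the handle force was near zero (between -0.9 and -0.2 N) and released.
- **Moving the plaque:** I gripped it across its width, lifted it straight up and lowered it onto the board in small steps. The vertical force went from -2.4 to +6.8 N on seating, and then I let go.
- **Last checks:** The plaque centre is within about 1 mm of the board centre in the wrist picture. The final side and top pictures show the arm still open, the other things unmoved as far as they show, and the gripper clear of everything. No check failed or disagreed; the force readings scatter by about 0.5 N or more.

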